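# Stow two oil tins in the dust-flap crate

### The arm

A 7-joint arm with a two-finger parallel gripper is mounted at the origin on the work surface. World frame = base frame: x ahead of the robot, y to its left, z up, the work surface at z = 0. Lengths are in m, angles in rad, forces in N, time in s.
With the tool pointing down it reaches from about 0.35 to 0.9 m from the base axis. Payload 8.1 kg.
Tool frame: the origin (TCP) lies between the finger pads; the fingertips stand ahead of it and the grasp point (between the pads) is the TCP (arm.nose_length is the z of the fingertips in the tool frame, in m); z points along the fingers, y is the line along which they close (so a half turn about z gives the same grasp; the last joint's range is limited). The gripper opens to 92 mm and grips with 3 to 60 N. Pads are 19 mm wide; open, the fingers measure 130 mm over their backs; the gripper's body (75 mm by 190 mm) begins 47 mm behind the grasp point.
Start: joints at [-1.222, 0.434, 0.025, 1.573, -0.012, 1.134, -0.075], TCP at [0.273, 0.562, 0.213] pointing down, gripper open.
Joint ranges: [-2.62, 2.62], [-0.44, 2.09], [-1.27, 1.32], [0.08, 2.57], [-1.32, 4.46], [0.12, 2], [-2.74, 2.74]. Speed limits (rad/s): [2.22, 2.22, 3.01, 3.01, 3.14, 3.14, 3.14].

### API

Orientations are given as a rotation vector (axis times angle).
In Python, from cell import sensors, optics, arm gives the robot as it stands.
- The arm moves only by the tool arm_command, never from a script. Its argument "deltas" is one flat list of numbers, 7 for each row, row after row: the turn, a rotation vector about the world's x, y, z as a fraction of full scale, then the shift along the world's x, y, z as a fraction of full scale, then the finger opening in mm, from 0 to 91.8. In form: [wx, wy, wz, dx, dy, dz, fingers, wx, wy, wz, dx, dy, dz, fingers, ...]. A call has 1 to 20 rows; each row is the pose to reach, as a shift and turn from the pose commanded when the call began; what a row does not reach only later rows make up. Full scale, the value 1, is 1 m for a shift and 90 degrees for a turn. A row lasts 1/10 s, in which the tool goes at most 50 mm and 8.59 degrees, less where a joint would pass 70% of its speed; a pose out of reach is approached as far as the arm can. A call with a number of a shift or a turn outside -1 to 1 is refused whole. A call with a gripper value outside its range is refused whole. The fingers move at their own pace and stop on an object; "force" is the grip in N (left out, the last holds). Time passes only in rows, so rows that repeat a pose let the fingers close. It gives the time, the measured TCP pose, the force, the opening and the grip force at its end, in the units of the state.
- sensors.observe(): the state, without advancing time (a new reading comes with each control period).
- optics.get_image(name): name is "scene" or "top"; returns the picture (400x640x3 uint8, blue, green, red); there is no depth.
- optics.calibration(name): a dict with "camera_matrix" (3x3 intrinsics, pixels), "rvec" (rotation vector, rad) and "tvec" (3), from world to camera coordinates, as OpenCV has them. Camera axes: x right, y down, z forward; pixel columns grow to the right and rows downward; lengths in m; the calibration is good to about 2 mm. A picture is of the moment at which its call begins. calibration takes no time and is no camera call.
- arm.sign_off(): hands the job in; it is judged then, once.
The state is a dict: "clock": time; "joints": joint angles; "dq": joint speeds; "joint_efforts": joint torques, N m; "position": TCP position; "ee_rot": TCP orientation; "force": force on the tool from outside, world axes, zero at the start; "ft_torque": the same for the moment, N m; "width": opening from 0.0 (shut) to 1.0 (fully open); "gripper_force": force on a finger pad.
Only numpy, scipy, OpenCV 4.12 (cv2) and the standard library are available. Lean on these libraries where they do the work, as an engineer would, in place of code of your own. Each camera call takes 0.05 s, during which the arm holds its last target. There are 200 camera calls.

### The job

Stow the two flat oil tins that stand loose on the bench in the flap-covered crate: two of its six pockets are empty, but the flaps hide which, so feel your way gently, without hitting or leaning hard on the crate or the tins in it. Set each tin upright on the floor of an empty pocket of its own, let go of it there without dropping it in, and do not knock anything else on the bench.

Things in the scene. Friction and masses are not known exactly. Their poses are not given: they have to be found in the camera images.
- crate: grey steel crate with a cover, fixed, 188 (x) x 154 (y) x 124 mm high; origin under its middle, z up. Six pockets, two along x (92 mm apart), three along y (50 mm apart), 84 (x) x 42 (y) mm inside, floor 5 mm above the bench. Four, not known which, already hold a tin like the two on the bench. Thin handles stick out 17 mm at its y ends, 80 mm up
- pocket1 (a point): centre of pocket 1's mouth (near row, crate x = -46 mm, y = -50 mm), at the cover's top, 124 mm above the bench; axes as the crate. Each mouth is 84 (x) x 42 (y) mm, shut by two thin steel flaps hinged along its long sides; a flap is 20 mm long, swings down about 89 degrees at a light push (1 to 3 N the pair) and springs back by itself
- pocket2 (a point): centre of pocket 2's mouth (near row, crate x = -46 mm, y = 0 mm), at the cover's top, 124 mm above the bench; axes as the crate. Full and empty pockets look alike. In a full one the cap's top stands 21 mm below the cover's top, so what is lowered in meets firm resistance there; in an empty one a tin goes on down to the floor, 119 mm below the cover's top
- pocket3 (a point): centre of pocket 3's mouth (near row, crate x = -46 mm, y = 50 mm), at the cover's top, 124 mm above the bench; axes as the crate. A tin fits upright with its 74 mm side along the crate's x, either way round. On the floor its cap ends 21 mm below the cover's top: the fingers go in with it, and have room to open by 15 to 20 mm there
- pocket4 (a point): centre of pocket 4's mouth (far row, crate x = 46 mm, y = -50 mm), at the cover's top, 124 mm above the bench; axes as the crate.
- pocket5 (a point): centre of pocket 5's mouth (far row, crate x = 46 mm, y = 0 mm), at the cover's top, 124 mm above the bench; axes as the crate.
- pocket6 (a point): centre of pocket 6's mouth (far row, crate x = 46 mm, y = 50 mm), at the cover's top, 124 mm above the bench; axes as the crate.
- tin_a_mid (a point): first of the two tins to stow: flat oil tin standing on the bench, its plain metal body 74 (x) x 34 (y) x 72 mm high, with a flat-sided black cap, 16 (x) x 18 (y) x 26 mm high, upright in the middle of its top; 170 to 340 g. This point is its centre, 49 mm above its underside and 49 mm below the cap's top. z is up, x along the 74 mm side
- tin_b_mid (a point): second of the two tins to stow: same as the first: flat oil tin standing on the bench, its plain metal body 74 (x) x 34 (y) x 72 mm high, with a flat-sided black cap, 16 (x) x 18 (y) x 26 mm high, upright in the middle of its top; 170 to 340 g. This point is its centre, 49 mm above its underside and 49 mm below the cap's top. z is up, x along the 74 mm side
- jar: amber glass jar with a black lid, 64 mm across, 85 mm high, stands loose among the tins; origin at its underside
- spray: slim spray can, 35 mm across, 120 mm high, stands loose among the tins; origin at its underside
- dish: small round steel dish of screws, 84 mm across, 28 mm high, loose among the tins; origin at its underside
- carton: small cardboard carton 70 (x) x 46 (y) x 60 mm high, loose among the tins; origin at its underside
- tape: roll of black tape lying flat, 92 mm across, 24 mm high, loose between the crate and a row of fixed small-parts bins 80 mm high along the far edge of the bench; origin at its underside
- driver: screwdriver lying loose on the bench beyond the tins, roughly along world y, about 190 mm long along its x, under 35 mm high
- water: clear water bottle, 64 mm across, 205 mm high, loose at the far left; origin at its underside
- bigcan: large spray can, 66 mm across, 193 mm high, loose at the far left; origin at its underside
- vise: heavy bench vise fixed at the right, about 140 (x) x 280 (y) mm, 158 mm high; origin under its base
Mind the look-alikes: they are no part of the job. What is shaped like the part that bears tin_a_mid but orange is not meant.

How it is judged:
By the outcome, as a careful person would: the job done as asked, in the order asked, and still so for the second after the job is handed in, with the robot touching nothing.
It also fails if it takes over 72 s, if anything falls off the work surface, if the arm or the gripper's body presses on something with over 40 N, if the wrist force passes 120 N, or if a joint passes its speed limit or range.

## Working session

There is one attempt and no reset: what is moved stays moved. The work goes in short steps, Python scripts to look and compute and a tool call to move; the robot and the scene stay as the last step left them, time stands still between calls to the robot, and variables do not carry over. Pictures are saved under pics/ and viewed, at most 10 in all, crops included, and the job is handed in when it is done.

Besides the shell and the picture viewer there is one more tool, called in YAML: its name, and indented under it one key for each argument. arm_command: Moves the arm, as the interface text tells. Its arguments: {"type":"object","properties":{"deltas":{"type":"array","items":{"type":"number"}},"force":{"type":"number"}},"required":["deltas"]}

```bash
mkdir -p pics
cat > h.py <<'E'
import numpy as np, cv2
from cell import sensors, optics, arm
def cal(n):
    c=optics.calibration(n); K=np.array(c["camera_matrix"],float); R=cv2.Rodrigues(np.array(c["rvec"],float))[0]; t=np.array(c["tvec"],float).ravel(); return K,R,t
def ray(n,u,v,z):
    K,R,t=cal(n); o=-R.T@t; d=R.T@np.linalg.inv(K)@np.array([u,v,1.]); return o+d*(z-o[2])/d[2]
def proj(n,p):
    K,R,t=cal(n); q=(R@np.atleast_2d(p).T).T+t; q=q@K.T; return q[:,:2]/q[:,2:]
E
python3 - <<'E'
from h import *
for n in("top","scene"):
    im=optics.get_image(n); cv2.imwrite(f"pics/{n}0.png",im); cv2.imwrite(f"pics/{n}0b.png",cv2.resize(im,(800,500),interpolation=cv2.INTER_CUBIC))
    K,R,t=cal(n); print(n,-R.T@t,K[0,0],R.round(2).tolist())
s=sensors.observe(); print({k:np.round(v,3) for k,v in s.items()}, arm.nose_length)
E
```

```text
top [ 0.38641949 -0.12051196  1.20395029] 401.5447620967999 [[-0.0, -1.0, -0.01], [-0.99, 0.0, -0.17], [0.17, 0.01, -0.99]]
scene [1.44171101 0.49871442 0.85424186] 462.6718306583708 [[-0.58, 0.82, 0.02], [0.46, 0.35, -0.82], [-0.67, -0.46, -0.58]]
{'clock': np.float64(0.1), 'joints': array([-1.222,  0.435,  0.025,  1.574, -0.012,  1.134, -0.075]), 'dq': array([-0.002, -0.002,  0.   , -0.003,  0.001, -0.002, -0.001]), 'joint_efforts': array([ 4.0000e-03, -6.6911e+01,  9.8900e-01, -3.1514e+01, -6.1000e-02,
        3.7000e-02,  0.0000e+00]), 'position': array([0.273, 0.562, 0.212]), 'ee_rot': array([-7.040e-01, -3.062e+00,  2.000e-03]), 'force': array([-0.201, -0.291, -0.236]), 'ft_torque': array([-0.041, -0.049,  0.023]), 'gripper_force': np.float64(0.0), 'width': np.float64(0.997)} 0.019
```

View pics/top0b.png

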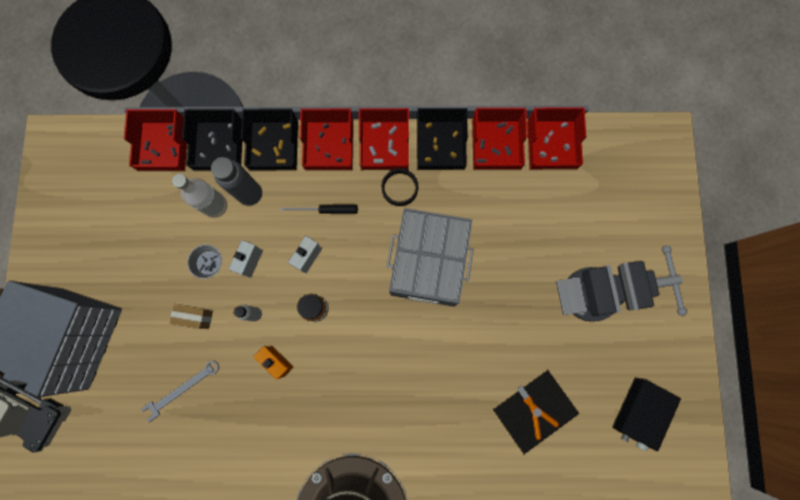

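View pics/scene0b.png

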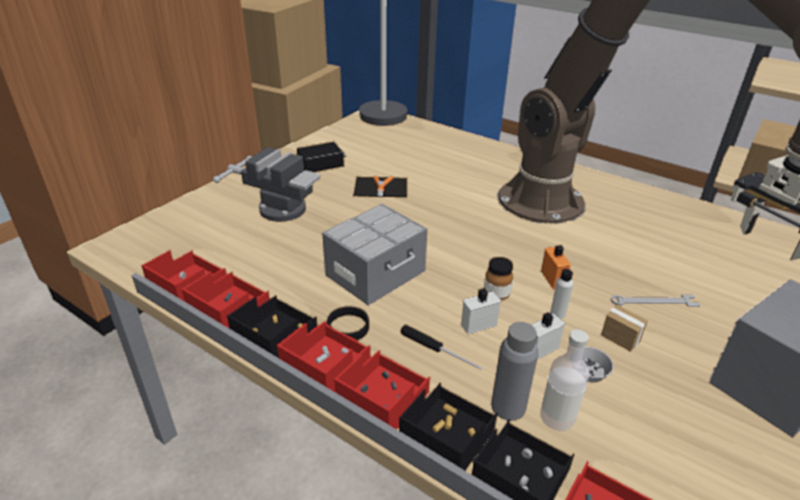

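In the top view the plain metal tins are at (245,258) and (305,253). The look-alike at (272,362) is orange, so it is not meant. The crate is at (430,256). I'll confirm in an enlarged crop.

Run:
```python
import cv2,numpy as np
im=cv2.imread("pics/top0.png")
# 640-scale: x6
a=cv2.resize(im[180:280,145:275],None,fx=6,fy=6,interpolation=cv2.INTER_CUBIC); cv2.imwrite("pics/c1.png",a)
b=cv2.resize(im[160:250,300:390],None,fx=6.6,fy=6.6,interpolation=cv2.INTER_CUBIC); cv2.imwrite("pics/c2.png",b)
```

```text
(no output)
```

View pics/c1.png

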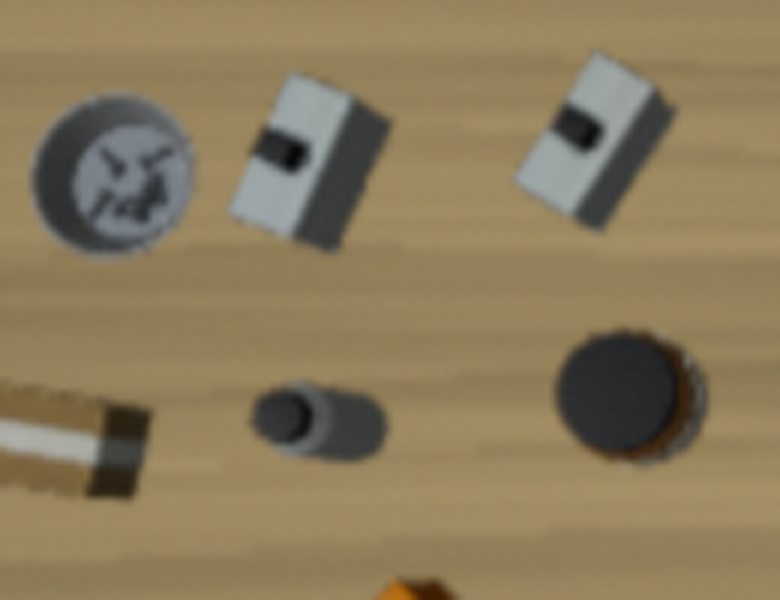

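View pics/c2.png

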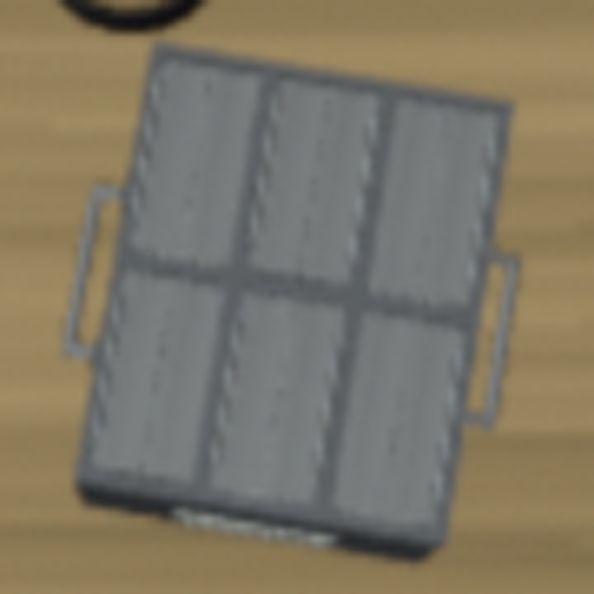

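The crop confirms it: the two grey tins are the left one near (292,156) and the right one near (585,135) in crop 1. The crate's cover corners in crop 2 are (158,45), (512,103), (440,543) and (82,485).

Run:
```python
from h import *
def c(pts,s,o,z): return np.array([ray("top",(x+.5)/s-.5+o[0],(y+.5)/s-.5+o[1],z)[:2] for x,y in pts])
def fit(P,lx,ly):
    # model corners: +x+y, +x-y, -x-y, -x+y  (tip-left, tip-right, bottom-right, bottom-left)
    M=np.array([[lx,ly],[lx,-ly],[-lx,-ly],[-lx,ly]])/2
    Pc=P.mean(0); H=M.T@(P-Pc); a=np.arctan2(H[0,1]-H[1,0],H[0,0]+H[1,1]); R=np.array([[np.cos(a),-np.sin(a)],[np.sin(a),np.cos(a)]])
    print(Pc.round(4),np.degrees(a).round(2),"res mm",((P-Pc-M@R.T)*1000).round(1).tolist()); return Pc,R
fit(c([(295,72),(355,98),(295,240),(230,212)],6,(145,180),.072),.074,.034)
fit(c([(600,52),(657,88),(575,217),(513,180)],6,(145,180),.072),.074,.034)
Pc,R=fit(c([(158,45),(512,103),(440,543),(82,485)],6.6,(300,160),.124),.188,.154)
for i,(x,y) in enumerate([(-46,-50),(-46,0),(-46,50),(46,-50),(46,0),(46,50)]): print(i+1,(Pc+R@np.array([x,y])/1000).round(4))
print("cap",ray("top",(285+.5)/6-.5+145,(148+.5)/6-.5+180,.085)[:2],ray("top",(578+.5)/6-.5+145,(129+.5)/6-.5+180,.085)[:2])
print("jar",ray("top",615/6+145,392/6+180,.085),"spray",ray("top",282/6+145,416/6+180,.12),"dish",ray("top",115/6+145,172/6+180,.02))
s=sensors.observe();R0=cv2.Rodrigues(s["ee_rot"])[0];print(R0.round(3))
```

```text
[0.5694 0.2521] -21.55 res mm [[-0.2, -0.7], [-0.5, 1.5], [-0.1, -0.4], [0.9, -0.4]]
[0.5793 0.1126] -31.72 res mm [[-0.5, -0.3], [-0.3, 0.8], [0.4, -0.8], [0.4, 0.4]]
[ 0.5648 -0.1778] -9.87 res mm [[-1.1, -2.2], [-0.2, 1.8], [1.9, 3.4], [-0.6, -2.9]]
1 [ 0.5109 -0.2192]
2 [ 0.5195 -0.1699]
3 [ 0.528  -0.1206]
4 [ 0.6015 -0.2349]
5 [ 0.6101 -0.1857]
6 [ 0.6187 -0.1364]
cap [0.57076108 0.25215777] [0.57944195 0.11397333]
jar [0.45457671 0.09168868 0.085     ] spray [0.44204124 0.23431253 0.12      ] dish [0.56832538 0.35683879 0.02      ]
[[-0.9    0.437 -0.001]
 [ 0.437  0.9   -0.001]
 [-0.    -0.001 -1.   ]]
```

arm_command:
  deltas: [-0.0, 0, -0.82, 0.255, -0.683, 0.04, 0, 0, 0, -0.82, 0.255, -0.683, 0.04, 0, 0, 0, -0.82, 0.255, -0.683, 0.04, 0, 0, 0, -0.82, 0.255, -0.683, 0.04, 0, 0, 0, -0.82, 0.255, -0.683, 0.04, 0, 0, 0, -0.82, 0.255, -0.683, 0.04, 0, 0, 0, -0.82, 0.255, -0.683, 0.04, 0, 0, 0, -0.82, 0.255, -0.683, 0.04, 0, 0, 0, -0.82, 0.255, -0.683, 0.04, 0, 0, 0, -0.82, 0.255, -0.683, 0.04, 0, 0, 0, -0.82, 0.255, -0.683, 0.04, 0, 0, 0, -0.82, 0.255, -0.683, 0.04, 0, 0, 0, -0.82, 0.255, -0.683, 0.04, 0, 0, 0, -0.82, 0.255, -0.683, 0.04, 0, 0, 0, -0.82, 0.255, -0.683, 0.04, 0, 0, 0, -0.82, 0.255, -0.683, 0.04, 0, 0, 0, -0.82, 0.255, -0.683, 0.04, 0, 0, 0, -0.82, 0.255, -0.683, 0.04, 0]
  force: 20

```text
clock: 1.9
position: [0.5275, -0.1193, 0.2525]
ee_rot: [-2.399, -2.027, 0.0]
force: [-0.7, 0.0, -0.5]
width: 0.005
gripper_force: 0.0
```

Run:
```python
from h import *
s=sensors.observe(); print(s["clock"],s["position"],s["width"],s["force"],np.degrees(np.arctan2(*cv2.Rodrigues(s["ee_rot"])[0][1::-1,1])),s["joints"].round(2))
P=ray("top",170/1.25,182/1.25,.205),ray("top",222/1.25,163/1.25,.193); print("water,bigcan",P)
```

```text
1.9 [ 0.52753321 -0.11932246  0.25252292] 0.005158101209448283 [-0.70344022  0.02924325 -0.4849408 ] -9.604752491238608 [-0.37  0.29  0.64  1.76 -0.19  1.16  0.16]
water,bigcan (array([0.70565783, 0.36614217, 0.205     ]), array([0.75076317, 0.26485236, 0.193     ]))
```

arm_command:
  deltas: [0, 0, 0, 0, -0.001, -0.04, 0, 0, 0, 0, 0, -0.001, -0.08, 0, 0, 0, 0, 0, -0.001, -0.1, 0, 0, 0, 0, 0, -0.001, -0.105, 0, 0, 0, 0, 0, -0.001, -0.11, 0, 0, 0, 0, 0, -0.001, -0.115, 0, 0, 0, 0, 0, -0.001, -0.12, 0, 0, 0, 0, 0, -0.001, -0.125, 0, 0, 0, 0, 0, -0.001, -0.127, 0]

```text
clock: 2.8
position: [0.5279, -0.1216, 0.1258]
ee_rot: [-2.401, -2.026, -0.0]
force: [0.2, 0.1, 0.6]
width: 0.006
gripper_force: 0.0
```

arm_command:
  deltas: [0, 0, 0, 0, 0, -0.001, 0, 0, 0, 0, 0, 0, -0.002, 0, 0, 0, 0, 0, 0, -0.003, 0]

```text
clock: 3.1
position: [0.528, -0.1218, 0.123]
ee_rot: [2.401, 2.026, 0.0]
force: [0.4, -0.2, -0.1]
width: 0.006
gripper_force: 0.0
```

arm_command:
  deltas: [0, 0, 0, 0, 0, -0.001, 0, 0, 0, 0, 0, 0, -0.002, 0]

```text
clock: 3.3
position: [0.528, -0.1217, 0.1209]
ee_rot: [2.401, 2.026, 0.0]
force: [-0.6, 0.1, 0.5]
width: 0.006
gripper_force: 0.0
```

arm_command:
  deltas: [0, 0, 0, 0, 0, -0.001, 0, 0, 0, 0, 0, 0, -0.002, 0]

```text
clock: 3.5
position: [0.5279, -0.1217, 0.1189]
ee_rot: [2.401, 2.026, -0.0]
force: [-0.8, 0.7, -0.8]
width: 0.004
gripper_force: 0.0
```

arm_command:
  deltas: [0, 0, 0, 0, 0, -0.001, 0, 0, 0, 0, 0, 0, -0.002, 0, 0, 0, 0, 0, 0, -0.003, 0]

```text
clock: 3.8
position: [0.5279, -0.1218, 0.1159]
ee_rot: [2.401, 2.026, 0.0]
force: [-0.0, 0.1, -0.1]
width: 0.005
gripper_force: 0.0
```

arm_command:
  deltas: [0, 0, 0, 0, 0, 0.02, 0, 0, 0, 0, 0, 0, 0.045, 0, 0, 0, 0, -0.004, -0.025, 0.045, 0, 0, 0, 0, -0.008, -0.048, 0.045, 0, 0, 0, 0, -0.008, -0.048, 0.03, 0, 0, 0, 0, -0.008, -0.048, 0.025, 0, 0, 0, 0, -0.008, -0.048, 0.02, 0, 0, 0, 0, -0.008, -0.048, 0.015, 0, 0, 0, 0, -0.008, -0.048, 0.011, 0, 0, 0, 0, -0.008, -0.048, 0.009, 0]

```text
clock: 4.8
position: [0.5199, -0.1693, 0.1246]
ee_rot: [-2.4, -2.027, 0.0]
force: [0.2, 0.1, 0.3]
width: 0.004
gripper_force: 0.0
```

arm_command:
  deltas: [0, 0, 0, 0, 0, -0.001, 0, 0, 0, 0, 0, 0, -0.002, 0]

```text
clock: 5.0
position: [0.52, -0.1697, 0.123]
ee_rot: [2.401, 2.026, 0.0]
force: [0.7, -0.3, -0.1]
width: 0.006
gripper_force: 0.0
```

arm_command:
  deltas: [0, 0, 0, 0, 0, -0.001, 0]

```text
clock: 5.1
position: [0.52, -0.1697, 0.122]
ee_rot: [2.401, 2.026, 0.0]
force: [-0.1, -0.4, -0.1]
width: 0.01
gripper_force: 0.0
```

arm_command:
  deltas: [0, 0, 0, 0, 0, -0.001, 0]

```text
clock: 5.2
position: [0.52, -0.1697, 0.121]
ee_rot: [2.401, 2.026, 0.0]
force: [-0.9, -1.0, -0.3]
width: 0.005
gripper_force: 0.0
```

arm_command:
  deltas: [0, 0, 0, 0, 0, -0.001, 0]

```text
clock: 5.3
position: [0.52, -0.1697, 0.12]
ee_rot: [2.401, 2.026, 0.0]
force: [0.3, 0.4, -0.3]
width: 0.009
gripper_force: 0.0
```

arm_command:
  deltas: [0, 0, 0, 0, 0, -0.001, 0]

```text
clock: 5.4
position: [0.5199, -0.1697, 0.1189]
ee_rot: [2.401, 2.026, 0.0]
force: [0.5, -0.5, -0.3]
width: 0.008
gripper_force: 0.0
```

arm_command:
  deltas: [0, 0, 0, 0, 0, -0.001, 0]

```text
clock: 5.5
position: [0.5199, -0.1697, 0.1179]
ee_rot: [2.401, 2.026, 0.0]
force: [0.2, -0.3, 0.0]
width: 0.003
gripper_force: 0.0
```

arm_command:
  deltas: [0, 0, 0, 0, 0, -0.001, 0]

```text
clock: 5.6
position: [0.5199, -0.1697, 0.1169]
ee_rot: [2.401, 2.026, 0.0]
force: [-0.1, 0.9, -0.4]
width: 0.005
gripper_force: 0.0
```

arm_command:
  deltas: [0, 0, 0, 0, 0, -0.001, 0]

```text
clock: 5.7
position: [0.5199, -0.1697, 0.1159]
ee_rot: [2.401, 2.026, 0.0]
force: [-0.2, 0.7, 0.1]
width: 0.004
gripper_force: 0.0
```

arm_command:
  deltas: [0, 0, 0, 0, 0, -0.001, 0, 0, 0, 0, 0, 0, -0.002, 0]

```text
clock: 5.9
position: [0.5199, -0.1697, 0.1139]
ee_rot: [2.401, 2.026, 0.0]
force: [-0.4, 0.4, 0.1]
width: 0.005
gripper_force: 0.0
```

arm_command:
  deltas: [0, 0, 0, 0, 0, -0.001, 0, 0, 0, 0, 0, 0, -0.002, 0]

```text
clock: 6.1
position: [0.5199, -0.1697, 0.1118]
ee_rot: [2.401, 2.026, 0.0]
force: [-0.6, -0.5, 0.1]
width: 0.006
gripper_force: 0.0
```

Run:
```python
from h import *
im=optics.get_image("top"); cv2.imwrite("pics/t2.png",cv2.resize(im[150:270,280:410],None,fx=4.6,fy=4.6,interpolation=cv2.INTER_CUBIC))
s=optics.get_image("scene"); cv2.imwrite("pics/s2.png",cv2.resize(s[130:260,230:380],None,fx=5,fy=4.6,interpolation=cv2.INTER_CUBIC))
```

```text
(no output)
```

View pics/s2.png

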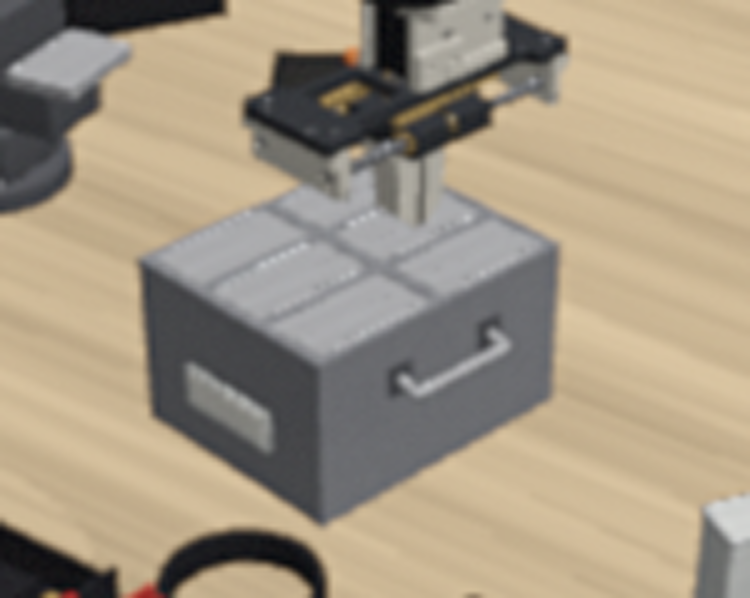

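The scene crop shows the closed fingers inside the middle near pocket, about 31 mm down with no resistance. Pockets 2 and 3 are therefore empty. I'll cross-check the crate pose with this view's cover corners at (557,242), (322,358) and (142,260).

Run:
```python
from h import *
px=[(557,242),(322,358),(142,260)]
for q in px:
    print(ray("scene",(q[0]+.5)/5-.5+230,(q[1]+.5)/4.6-.5+130,.124)[:2].round(4))
a=np.radians(-9.7);R=np.array([[np.cos(a),-np.sin(a)],[np.sin(a),np.cos(a)]])
for m in [(-94,77),(94,77),(94,-77)]: print(np.array([.5648,-.1778])+R@np.array(m)/1000)
P=[ray("scene",(q[0]+.5)/5-.5+230,(q[1]+.5)/4.6-.5+130,.124)[:2] for q in px]
print("centre from diag",(P[0]+P[2])/2)
```

```text
[ 0.4873 -0.0862]
[ 0.665  -0.1194]
[ 0.6454 -0.2635]
[ 0.48511756 -0.08606283]
[ 0.67042981 -0.11773883]
[ 0.64448244 -0.26953717]
centre from diag [ 0.56636094 -0.17485895]
```

arm_command:
  deltas: [0, 0, 0, 0, 0, 0.02, 0, 0, 0, 0, 0, 0, 0.05, 0, 0, 0, 0, 0, 0, 0.1, 0]

```text
clock: 6.5
position: [0.5182, -0.169, 0.211]
ee_rot: [-2.398, -2.024, 0.006]
force: [1.8, 1.1, 1.0]
width: 0.003
gripper_force: 0.0
```

arm_command:
  deltas: [0, 0, -0.246, 0.0595, 0.2827, 0, 50, 0, 0, -0.246, 0.0595, 0.2827, 0, 50, 0, 0, -0.246, 0.0595, 0.2827, 0, 50, 0, 0, -0.246, 0.0595, 0.2827, 0, 50, 0, 0, -0.246, 0.0595, 0.2827, 0, 50, 0, 0, -0.246, 0.0595, 0.2827, 0, 50, 0, 0, -0.246, 0.0595, 0.2827, -0.03, 50, 0, 0, -0.246, 0.0595, 0.2827, -0.075, 50, 0, 0, -0.246, 0.0595, 0.2827, -0.09, 50, 0, 0, -0.246, 0.0595, 0.2827, -0.09, 50]

```text
clock: 7.5
position: [0.5778, 0.1125, 0.1202]
ee_rot: [-2.745, -1.526, 0.007]
force: [-0.4, -0.1, 0.5]
width: 0.547
gripper_force: 0.0
```

Run:
```python
from h import *
s=optics.get_image("scene"); u,v=proj("scene",[[.579,.113,.09]])[0].astype(int); print(u,v)
a=cv2.resize(s[v-50:v+50,u-65:u+65],(780,600),interpolation=cv2.INTER_CUBIC); cv2.imwrite("pics/s3.png",a)
q=sensors.observe(); print(q["position"],q["width"]*91.8)
```

```text
385 233
[0.57920655 0.11240198 0.12204641] 49.78837755838309
```

View pics/s3.png

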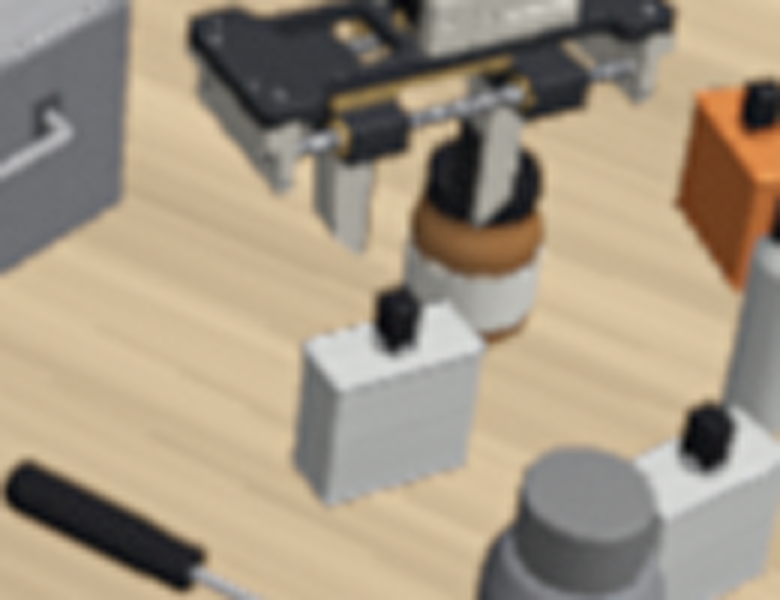

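The fingertips are at (350,245) and (487,215) in this crop. The cap top is at (398,293). I'll check whether they line up.

Run:
```python
from h import *
f=lambda x,y,z: ray("scene",(x+.5)/6-.5+320,(y+.5)/6-.5+183,z)[:2].round(4)
print("tips",f(350,245,.103),f(487,215,.103),"cap",f(398,293,.098), "body corners",f(305,348,.072),f(340,390,.072),f(484,345,.072),f(440,303,.072))
print((proj("scene",[[.579,.113,.103],[.579,.113,.098],[.579,.113,.122]])-[320,183])*6)
```

```text
tips [0.5672 0.0828] [0.5119 0.1214] cap [0.5782 0.1132] body corners [0.606  0.0856] [0.621  0.1115] [0.5577 0.1475] [0.5436 0.1184]
[[395.25901834 282.20149549]
 [394.09951733 291.22387456]
 [399.71674552 247.51476022]]
```

View pics/t4.png

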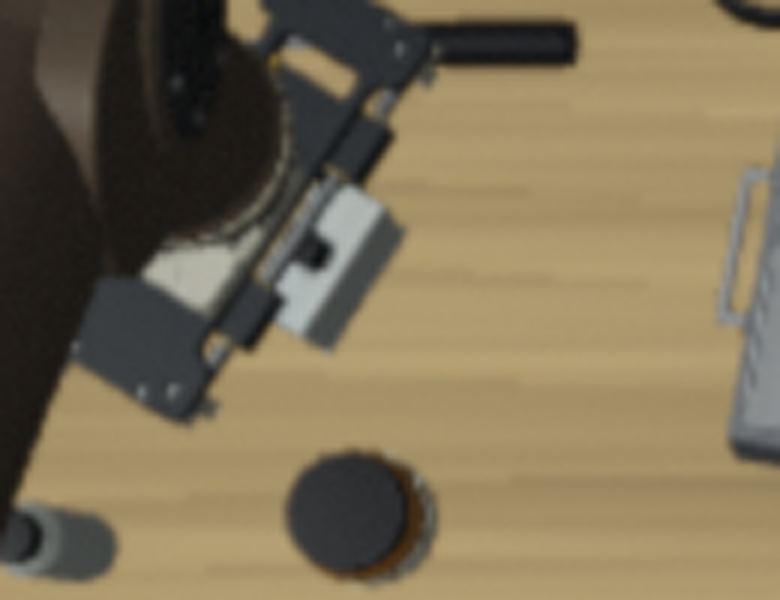

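Run:
```python
from h import *
a=np.radians(-31.7);u=np.array([np.cos(a),np.sin(a)]);v=np.array([-u[1],u[0]])
for z in(.169,.2):
    P=[[*(np.array([.579,.1124])+i*.095*u+j*.0375*v),z] for i,j in((1,1),(1,-1),(-1,-1),(-1,1),(0,0))]
    print(z,((proj("top",P)-[190,160])*6).round().tolist(),((proj("scene",P)-[320,183])*6).round().tolist())
s=optics.get_image("scene")
cv2.imwrite("pics/s4.png",cv2.resize(s[173:273,320:450],(780,600),interpolation=cv2.INTER_CUBIC))
print(cv2.absdiff(s[183:283,320:450],cv2.resize(cv2.imread("pics/s3.png"),(130,100),interpolation=cv2.INTER_AREA)).max(2).mean())
```

```text
0.169 [[318.0, -8.0], [460.0, 78.0], [220.0, 445.0], [77.0, 354.0], [270.0, 215.0]] [[248.0, 264.0], [165.0, 159.0], [556.0, 63.0], [653.0, 158.0], [410.0, 158.0]]
0.2 [[304.0, -27.0], [449.0, 61.0], [203.0, 438.0], [55.0, 345.0], [254.0, 202.0]] [[253.0, 202.0], [169.0, 98.0], [566.0, 4.0], [665.0, 97.0], [418.0, 98.0]]
3.4493846153846155
```

View pics/s4.png

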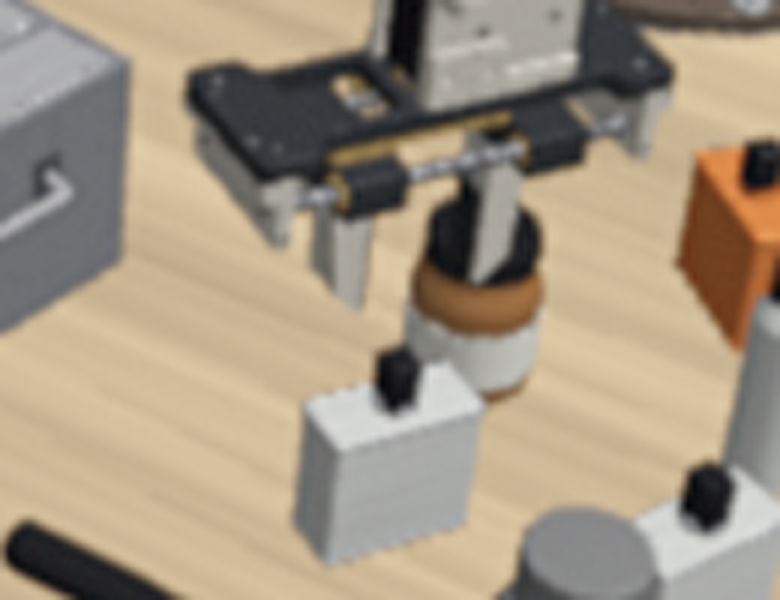

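Run:
```python
from h import *
a=np.radians(-9.6);u=np.array([np.cos(a),np.sin(a)]);v=np.array([-u[1],u[0]]);c=np.array([.52,-.1697])
for d in(0,.034):
    for (hx,hy,z) in[(.095,.0375,.159),(.019,.0095,.0928)]:
        P=[[*(c+i*hx*u+j*hy*v),z+d] for i,j in((1,1),(1,-1),(-1,-1),(-1,1))]
        print(d,z,((proj("scene",P)-[230,130])*[5,4.6]).round().tolist())
s=sensors.observe(); print({k:np.round(x,3).tolist() for k,x in s.items()})
print([x for x in dir(arm) if x[0]!='_'],arm.nose_length)
# start pose in scene0
a=np.radians(64.1);u=np.array([np.cos(a),np.sin(a)])
for d in(0,.034):
    print(d,(proj("scene",[[*(np.array([.273,.562])+i*.05*u),.194+d] for i in(-1,1)])*1.25).round().tolist())
im=cv2.imread("pics/scene0.png")[130:210,560:640]
cv2.imwrite("pics/s0c.png",cv2.resize(im,(600,600),interpolation=cv2.INTER_CUBIC))
```

```text
0 0.159 [[328.0, 254.0], [237.0, 205.0], [474.0, 99.0], [565.0, 141.0]]
0 0.0928 [[392.0, 278.0], [370.0, 266.0], [416.0, 243.0], [438.0, 255.0]]
0.034 0.159 [[327.0, 206.0], [235.0, 157.0], [475.0, 54.0], [567.0, 95.0]]
0.034 0.0928 [[393.0, 233.0], [370.0, 221.0], [417.0, 199.0], [439.0, 211.0]]
{'clock': 7.65, 'joints': [-0.701, 0.516, 0.608, 1.802, -0.359, 0.933, -0.494], 'dq': [-0.001, -0.011, 0.001, -0.003, -0.002, -0.003, 0.001], 'joint_efforts': [-0.217, -59.348, 9.716, -25.493, -0.077, 0.034, 0.004], 'position': [0.581, 0.113, 0.124], 'ee_rot': [2.746, 1.526, 0.004], 'force': [0.303, 0.158, -0.288], 'ft_torque': [-0.107, 0.073, -0.048], 'gripper_force': 0.0, 'width': 0.548}
['PlanningError', 'nose_length', 'sign_off'] 0.019
0 [[740.0, 246.0], [787.0, 272.0]]
0.034 [[746.0, 232.0], [794.0, 258.0]]
```

View pics/s0c.png

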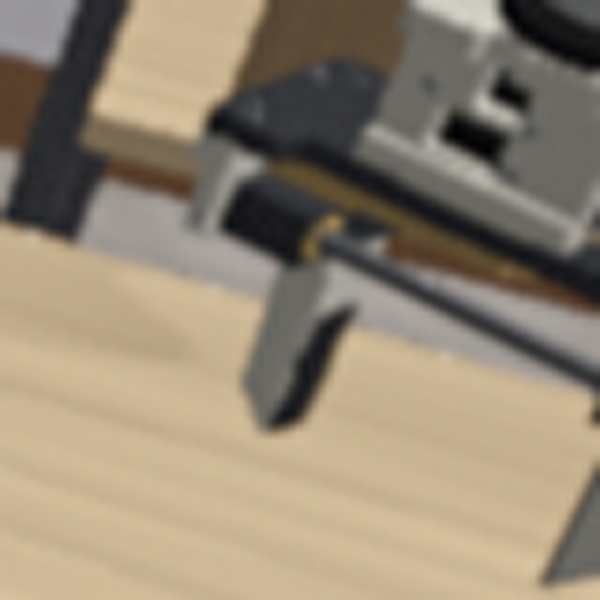

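The images explain the earlier result. In all the views (start, crate and tin) the tool sits about 34 mm higher than the reported z implies. My probes therefore stopped just above the cover, and pockets 2 and 3 are still unproven. The true fingertip height is about reported z + 15 mm, so I'll re-probe with that correction.

arm_command:
  deltas: [0, 0, 0, 0, 0, 0.04, 0, 0, 0, 0.246, -0.051, -0.232, 0.04, 0, 0, 0, 0.246, -0.051, -0.232, 0.04, 0, 0, 0, 0.246, -0.051, -0.232, 0.04, 0, 0, 0, 0.246, -0.051, -0.232, 0.04, 0, 0, 0, 0.246, -0.051, -0.232, 0.04, 0, 0, 0, 0.246, -0.051, -0.232, 0.04, 0, 0, 0, 0.246, -0.051, -0.232, 0.015, 0, 0, 0, 0.246, -0.051, -0.232, -0.005, 0, 0, 0, 0.246, -0.051, -0.232, -0.01, 0]

```text
clock: 8.65
position: [0.5284, -0.1185, 0.1118]
ee_rot: [-2.401, -2.026, -0.0]
force: [0.1, 0.1, 0.2]
width: 0.003
gripper_force: 0.0
```

arm_command:
  deltas: [0, 0, 0, 0, 0, -0.003, 0, 0, 0, 0, 0, 0, -0.006, 0]

```text
clock: 8.85
position: [0.5294, -0.119, 0.1071]
ee_rot: [2.4, 2.025, 0.002]
force: [-0.2, -0.8, 1.1]
width: 0.009
gripper_force: 0.5
```

arm_command:
  deltas: [0, 0, 0, 0, 0, -0.003, 0]

```text
clock: 8.95
position: [0.5294, -0.119, 0.1039]
ee_rot: [2.4, 2.025, 0.002]
force: [-0.2, -0.9, 0.6]
width: 0.006
gripper_force: 0.5
```

arm_command:
  deltas: [0, 0, 0, 0, 0, -0.003, 0]

```text
clock: 9.05
position: [0.5291, -0.119, 0.1005]
ee_rot: [2.4, 2.025, 0.002]
force: [-0.1, 0.3, 1.5]
width: 0.006
gripper_force: 0.5
```

arm_command:
  deltas: [0, 0, 0, 0, 0, -0.003, 0, 0, 0, 0, 0, 0, -0.005, 0]

```text
clock: 9.25
position: [0.5284, -0.119, 0.0948]
ee_rot: [2.401, 2.026, 0.0]
force: [-0.4, 0.7, 0.7]
width: 0.005
gripper_force: 0.4
```

arm_command:
  deltas: [0, 0, 0, 0, 0, -0.002, 0]

```text
clock: 9.35
position: [0.5284, -0.1191, 0.0928]
ee_rot: [2.401, 2.026, -0.0]
force: [0.0, -0.5, 1.0]
width: 0.001
gripper_force: 0.3
```

arm_command:
  deltas: [0, 0, 0, 0, 0, -0.002, 0]

```text
clock: 9.45
position: [0.5284, -0.119, 0.0908]
ee_rot: [-2.401, -2.026, 0.0]
force: [-0.1, 0.4, 1.0]
width: 0.004
gripper_force: 0.3
```

arm_command:
  deltas: [0, 0, 0, 0, 0, -0.001, 0]

```text
clock: 9.55
position: [0.5283, -0.119, 0.0897]
ee_rot: [-2.401, -2.026, 0.0]
force: [0.6, -0.7, 0.8]
width: 0.005
gripper_force: 0.3
```

arm_command:
  deltas: [0, 0, 0, 0, 0, -0.001, 0]

```text
clock: 9.65
position: [0.5283, -0.119, 0.0888]
ee_rot: [-2.401, -2.026, 0.0]
force: [-0.2, -0.9, 0.3]
width: 0.006
gripper_force: 0.3
```

arm_command:
  deltas: [0, 0, 0, 0, 0, -0.001, 0]

```text
clock: 9.75
position: [0.5284, -0.119, 0.0879]
ee_rot: [-2.401, -2.026, 0.0]
force: [0.1, -0.4, 0.5]
width: 0.007
gripper_force: 0.3
```

arm_command:
  deltas: [0, 0, 0, 0, 0, -0.001, 0]

```text
clock: 9.85
position: [0.5284, -0.119, 0.0869]
ee_rot: [2.401, 2.026, 0.0]
force: [0.4, -0.5, 0.3]
width: 0.002
gripper_force: 0.3
```

arm_command:
  deltas: [0, 0, 0, 0, 0, -0.001, 0]

```text
clock: 9.95
position: [0.5284, -0.119, 0.0859]
ee_rot: [2.401, 2.026, 0.0]
force: [-0.3, 0.4, 0.3]
width: 0.007
gripper_force: 0.3
```

arm_command:
  deltas: [0, 0, 0, 0, 0, -0.001, 0]

```text
clock: 10.05
position: [0.5284, -0.119, 0.0849]
ee_rot: [2.401, 2.026, 0.0]
force: [0.3, -0.4, 0.6]
width: 0.007
gripper_force: 0.3
```

arm_command:
  deltas: [0, 0, 0, 0, 0, -0.001, 0]

```text
clock: 10.15
position: [0.5284, -0.119, 0.0839]
ee_rot: [2.401, 2.026, 0.0]
force: [0.7, -0.5, -0.9]
width: 0.005
gripper_force: 0.3
```

arm_command:
  deltas: [0, 0, 0, 0, 0, -0.001, 0]

```text
clock: 10.25
position: [0.5284, -0.119, 0.0829]
ee_rot: [2.401, 2.026, 0.0]
force: [0.6, -0.3, 0.7]
width: 0.005
gripper_force: 0.3
```

arm_command:
  deltas: [0, 0, 0, 0, 0, -0.001, 0]

```text
clock: 10.35
position: [0.5284, -0.119, 0.0819]
ee_rot: [2.401, 2.026, 0.0]
force: [-0.3, 0.5, 0.7]
width: 0.014
gripper_force: 0.3
```

arm_command:
  deltas: [0, 0, 0, 0, 0, -0.001, 0]

```text
clock: 10.45
position: [0.5284, -0.1191, 0.0809]
ee_rot: [2.401, 2.026, -0.0]
force: [-0.2, -0.4, 0.0]
width: 0.008
gripper_force: 0.3
```

arm_command:
  deltas: [0, 0, 0, 0, 0, -0.001, 0]

```text
clock: 10.55
position: [0.5284, -0.119, 0.0799]
ee_rot: [2.401, 2.026, -0.0]
force: [-0.2, -0.4, 0.0]
width: 0.004
gripper_force: 0.3
```

arm_command:
  deltas: [0, 0, 0, 0, 0, -0.001, 0]

```text
clock: 10.65
position: [0.5284, -0.119, 0.0788]
ee_rot: [2.401, 2.026, 0.0]
force: [-0.3, 0.1, -0.4]
width: 0.006
gripper_force: 0.3
```

arm_command:
  deltas: [0, 0, 0, 0, 0, 0.02, 0, 0, 0, 0, 0, 0, 0.05, 0, 0, 0, 0, -0.004, -0.025, 0.05, 0, 0, 0, 0, -0.008, -0.049, 0.05, 0, 0, 0, 0, -0.008, -0.049, 0.036, 0, 0, 0, 0, -0.008, -0.049, 0.03, 0, 0, 0, 0, -0.008, -0.049, 0.025, 0, 0, 0, 0, -0.008, -0.049, 0.02, 0, 0, 0, 0, -0.008, -0.049, 0.016, 0, 0, 0, 0, -0.008, -0.049, 0.013, 0]

```text
clock: 11.65
position: [0.5205, -0.1675, 0.0915]
ee_rot: [-2.4, -2.027, 0.0]
force: [-0.4, 0.4, 0.8]
width: 0.006
gripper_force: 0.3
```

arm_command:
  deltas: [0, 0, 0, 0, 0, -0.001, 0]

```text
clock: 11.75
position: [0.5203, -0.1677, 0.0906]
ee_rot: [-2.4, -2.026, 0.0]
force: [-0.3, 0.8, 0.2]
width: 0.004
gripper_force: 0.3
```

arm_command:
  deltas: [0, 0, 0, 0, 0, -0.001, 0]

```text
clock: 11.85
position: [0.5204, -0.1679, 0.0899]
ee_rot: [-2.401, -2.026, -0.0]
force: [-0.6, 0.6, 0.4]
width: 0.005
gripper_force: 0.3
```

arm_command:
  deltas: [0, 0, 0, 0, 0, -0.001, 0]

```text
clock: 11.95
position: [0.5205, -0.168, 0.0894]
ee_rot: [2.401, 2.026, 0.001]
force: [-5.2, 2.4, 17.6]
width: 0.008
gripper_force: 9.1
```

arm_command:
  deltas: [0, 0, 0, 0, 0, -0.001, 0]

```text
clock: 12.05
position: [0.5207, -0.1681, 0.0894]
ee_rot: [2.401, 2.026, 0.002]
force: [-8.3, 3.7, 29.7]
width: 0.006
gripper_force: 15.1
```

Pocket 2 is full: contact came at reported z of about 0.0895, which gives an offset of 13.5 mm. Pocket 3 is empty. I'll back off and probe pocket 1 in finer steps.

arm_command:
  deltas: [0, 0, 0, 0, 0, 0.01, 0, 0, 0, 0, 0, 0, 0.041, 0, 0, 0, 0, -0.004, -0.025, 0.041, 0, 0, 0, 0, -0.0085, -0.049, 0.041, 0, 0, 0, 0, -0.0085, -0.049, 0.026, 0, 0, 0, 0, -0.0085, -0.049, 0.02, 0, 0, 0, 0, -0.0085, -0.049, 0.015, 0, 0, 0, 0, -0.0085, -0.049, 0.01, 0, 0, 0, 0, -0.0085, -0.049, 0.006, 0, 0, 0, 0, -0.0085, -0.049, 0.003, 0, 0, 0, 0, -0.0085, -0.049, 0.003, 0]

```text
clock: 13.15
position: [0.5118, -0.2166, 0.0906]
ee_rot: [-2.4, -2.026, 0.0]
force: [-0.1, 0.1, -0.0]
width: 0.008
gripper_force: 0.5
```

arm_command:
  deltas: [0, 0, 0, 0, 0, -0.001, 0, 0, 0, 0, 0, 0, -0.0015, 0]

```text
clock: 13.35
position: [0.512, -0.217, 0.0896]
ee_rot: [2.401, 2.026, 0.0]
force: [-2.0, -0.1, 7.5]
width: 0.009
gripper_force: 3.4
```

Pocket 1 is full (7.5 N). Next is pocket 4.

arm_command:
  deltas: [0, 0, 0, 0, 0, 0.01, 0, 0, 0, 0, 0, 0, 0.04, 0, 0, 0, 0, 0.045, -0.008, 0.04, 0, 0, 0, 0, 0.0905, -0.0155, 0.04, 0, 0, 0, 0, 0.0905, -0.0155, 0.036, 0, 0, 0, 0, 0.0905, -0.0155, 0.025, 0, 0, 0, 0, 0.0905, -0.0155, 0.02, 0, 0, 0, 0, 0.0905, -0.0155, 0.014, 0, 0, 0, 0, 0.0905, -0.0155, 0.009, 0, 0, 0, 0, 0.0905, -0.0155, 0.005, 0, 0, 0, 0, 0.0905, -0.0155, 0.0015, 0, 0, 0, 0, 0.0905, -0.0155, 0.0015, 0]

```text
clock: 14.55
position: [0.6021, -0.2323, 0.0905]
ee_rot: [-2.401, -2.025, 0.0]
force: [-0.4, 1.0, -0.6]
width: 0.003
gripper_force: 0.5
```

arm_command:
  deltas: [0, 0, 0, 0, 0, -0.001, 0, 0, 0, 0, 0, 0, -0.0015, 0]

```text
clock: 14.75
position: [0.6025, -0.2326, 0.0896]
ee_rot: [2.401, 2.026, 0.0]
force: [-0.9, 1.1, 6.3]
width: 0.005
gripper_force: 3.0
```

Pocket 4 is full. Next is pocket 5.

arm_command:
  deltas: [0, 0, 0, 0, 0, 0.01, 0, 0, 0, 0, 0, 0, 0.04, 0, 0, 0, 0, 0.004, 0.025, 0.04, 0, 0, 0, 0, 0.0085, 0.0495, 0.04, 0, 0, 0, 0, 0.0085, 0.0495, 0.036, 0, 0, 0, 0, 0.0085, 0.0495, 0.025, 0, 0, 0, 0, 0.0085, 0.0495, 0.02, 0, 0, 0, 0, 0.0085, 0.0495, 0.014, 0, 0, 0, 0, 0.0085, 0.0495, 0.009, 0, 0, 0, 0, 0.0085, 0.0495, 0.005, 0, 0, 0, 0, 0.0085, 0.0495, 0.0015, 0, 0, 0, 0, 0.0085, 0.0495, 0.0015, 0]

```text
clock: 15.95
position: [0.6106, -0.183, 0.0903]
ee_rot: [-2.401, -2.025, 0.001]
force: [0.5, 0.4, 0.1]
width: 0.004
gripper_force: 0.5
```

arm_command:
  deltas: [0, 0, 0, 0, 0, -0.001, 0, 0, 0, 0, 0, 0, -0.0015, 0]

```text
clock: 16.15
position: [0.611, -0.1831, 0.0895]
ee_rot: [2.401, 2.026, 0.0]
force: [-0.0, 0.2, 1.1]
width: 0.003
gripper_force: 0.3
```

arm_command:
  deltas: [0, 0, 0, 0, 0, -0.0005, 0, 0, 0, 0, 0, 0, -0.001, 0]

```text
clock: 16.35
position: [0.611, -0.183, 0.0886]
ee_rot: [2.401, 2.026, 0.0]
force: [0.2, 0.7, -0.3]
width: 0.002
gripper_force: 0.3
```

arm_command:
  deltas: [0, 0, 0, 0, 0, -0.0005, 0, 0, 0, 0, 0, 0, -0.001, 0]

```text
clock: 16.55
position: [0.6109, -0.183, 0.0875]
ee_rot: [2.401, 2.026, 0.0]
force: [-0.6, 0.1, -0.7]
width: 0.003
gripper_force: 0.3
```

arm_command:
  deltas: [0, 0, 0, 0, 0, -0.001, 0]

```text
clock: 16.65
position: [0.611, -0.183, 0.0865]
ee_rot: [2.401, 2.026, 0.0]
force: [0.1, -0.5, 0.9]
width: 0.003
gripper_force: 0.3
```

Pocket 5 is empty, well past the contact depth, so 6 is full by elimination. Now to the right tin.

arm_command:
  deltas: [0, 0, 0, 0, 0, 0.04, 0, 0, 0, 0, 0, 0, 0.08, 0, 0, 0, -0.246, -0.0316, 0.296, 0.08, 50, 0, 0, -0.246, -0.0316, 0.296, 0.08, 50, 0, 0, -0.246, -0.0316, 0.296, 0.08, 50, 0, 0, -0.246, -0.0316, 0.296, 0.08, 50, 0, 0, -0.246, -0.0316, 0.296, 0.08, 50, 0, 0, -0.246, -0.0316, 0.296, 0.08, 50, 0, 0, -0.246, -0.0316, 0.296, 0.08, 50, 0, 0, -0.246, -0.0316, 0.296, 0.035, 50, 0, 0, -0.246, -0.0316, 0.296, 0.035, 50, 0, 0, -0.246, -0.0316, 0.296, 0.02, 50, 0, 0, -0.246, -0.0316, 0.296, 0, 50, 0, 0, -0.246, -0.0316, 0.296, -0.015, 50]

```text
clock: 18.05
position: [0.5798, 0.1125, 0.0712]
ee_rot: [2.746, 1.526, 0.001]
force: [0.1, -0.2, -0.4]
width: 0.541
gripper_force: 0.0
```

arm_command:
  deltas: [0, 0, 0, 0, 0, -0.003, 50, 0, 0, 0, 0, 0, -0.006, 50, 0, 0, 0, 0, 0, -0.006, 50]

```text
clock: 18.35
position: [0.5797, 0.1129, 0.0659]
ee_rot: [2.746, 1.527, 0.001]
force: [0.7, -0.1, -0.4]
width: 0.544
gripper_force: 0.0
```

Run:
```python
from h import *
s=optics.get_image("scene"); 
cv2.imwrite("pics/s5.png",cv2.resize(s[183:273,330:430],(660,594),interpolation=cv2.INTER_CUBIC))
```

```text
(no output)
```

View pics/s5.png

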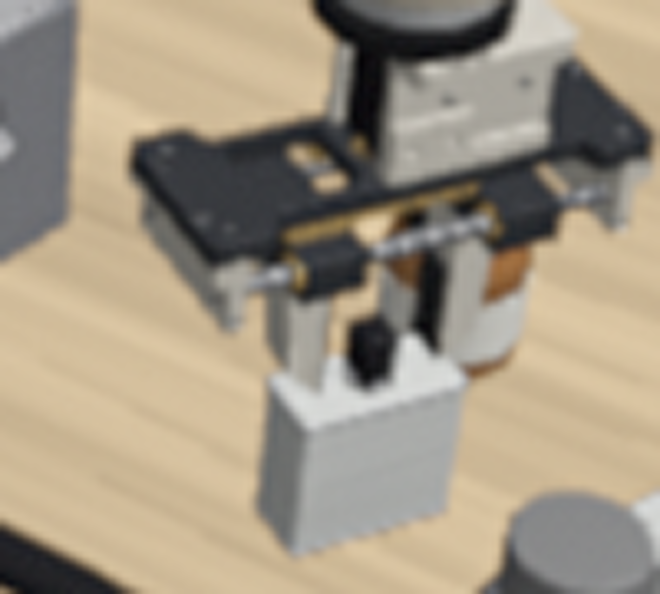

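The fingers straddle the cap symmetrically at (370,355), with the tips just above the body top. I'll grip with 25 N.

arm_command:
  deltas: [0, 0, 0, 0, 0, 0, 30, 0, 0, 0, 0, 0, 0, 20, 0, 0, 0, 0, 0, 0, 10, 0, 0, 0, 0, 0, 0, 10, 0, 0, 0, 0, 0, 0, 10]
  force: 25

```text
clock: 18.9
position: [0.5793, 0.113, 0.0655]
ee_rot: [2.745, 1.527, 0.0]
force: [0.2, 0.2, 0.1]
width: 0.174
gripper_force: 25.0
```

arm_command:
  deltas: [0, 0, 0, 0, 0, 0.01, 10, 0, 0, 0, 0, 0, 0.03, 10, 0, 0, 0, 0, 0, 0.03, 10]

```text
clock: 19.2
position: [0.5808, 0.1129, 0.0977]
ee_rot: [2.745, 1.526, 0.005]
force: [0.5, 0.3, -3.1]
width: 0.17
gripper_force: 25.0
```

arm_command:
  deltas: [0, 0, 0, 0, 0, 0.04, 10, 0, 0, 0, 0, 0, 0.08, 10, 0, 0, 0, 0, 0, 0.12, 10, 0, 0, 0.246, 0.0316, -0.297, 0.12, 10, 0, 0, 0.246, 0.0316, -0.297, 0.12, 10, 0, 0, 0.246, 0.0316, -0.297, 0.12, 10, 0, 0, 0.246, 0.0316, -0.297, 0.12, 10, 0, 0, 0.246, 0.0316, -0.297, 0.12, 10, 0, 0, 0.246, 0.0316, -0.297, 0.12, 10, 0, 0, 0.246, 0.0316, -0.297, 0.12, 10, 0, 0, 0.246, 0.0316, -0.297, 0.12, 10, 0, 0, 0.246, 0.0316, -0.297, 0.105, 10, 0, 0, 0.246, 0.0316, -0.297, 0.105, 10, 0, 0, 0.246, 0.0316, -0.297, 0.105, 10]

```text
clock: 20.6
position: [0.6108, -0.1823, 0.2001]
ee_rot: [-2.398, -2.027, 0.0]
force: [0.1, -0.1, -3.1]
width: 0.173
gripper_force: 25.0
```

arm_command:
  deltas: [0, 0, 0, 0, 0, -0.007, 10, 0, 0, 0, 0, 0, -0.011, 10, 0, 0, 0, 0, 0, -0.014, 10, 0, 0, 0, 0, 0, -0.016, 10]

```text
clock: 21.0
position: [0.611, -0.1842, 0.1845]
ee_rot: [2.401, 2.025, 0.0]
force: [-0.2, -0.7, -0.7]
width: 0.172
gripper_force: 25.0
```

```bash
python3 -c "
from h import *
s=sensors.observe();print(s['position'],s['force'],s['ft_torque'],np.degrees(np.arctan2(*cv2.Rodrigues(s['ee_rot'])[0][1::-1,1])))"
```

```text
[ 0.61100426 -0.18423258  0.18450158] [-0.20816556 -0.72610518 -0.72532448] [-0.32391081  0.12360843 -0.05487635] -9.701851991004254
```

arm_command:
  deltas: [0, 0, 0, 0, 0, -0.002, 10, 0, 0, 0, 0, 0, -0.004, 10, 0, 0, 0, 0, 0, -0.006, 10]

```text
clock: 21.3
position: [0.6108, -0.184, 0.1782]
ee_rot: [-2.401, -2.026, 0.0]
force: [-0.3, 0.7, -2.4]
width: 0.169
gripper_force: 25.0
```

arm_command:
  deltas: [0, 0, 0, 0, 0, -0.003, 10, 0, 0, 0, 0, 0, -0.006, 10, 0, 0, 0, 0, 0, -0.008, 10]

```text
clock: 21.6
position: [0.6107, -0.1838, 0.1699]
ee_rot: [-2.401, -2.026, 0.0]
force: [-1.4, -0.7, -3.1]
width: 0.167
gripper_force: 25.0
```

arm_command:
  deltas: [0, 0, 0, 0, 0, -0.001, 10, 0, 0, 0, 0, 0, -0.002, 10]

```text
clock: 21.8
position: [0.6108, -0.184, 0.1683]
ee_rot: [-2.401, -2.026, 0.0]
force: [-0.7, 0.1, -2.1]
width: 0.168
gripper_force: 25.0
```

arm_command:
  deltas: [0, 0, 0, 0, 0, -0.001, 10, 0, 0, 0, 0, 0, -0.003, 10, 0, 0, 0, 0, 0, -0.006, 10]

```text
clock: 22.1
position: [0.611, -0.1841, 0.1624]
ee_rot: [2.401, 2.026, 0.0]
force: [-0.3, 0.7, -2.8]
width: 0.173
gripper_force: 25.0
```

arm_command:
  deltas: [0, 0, 0, 0, 0, -0.006, 10, 0, 0, 0, 0, 0, -0.012, 10, 0, 0, 0, 0, 0, -0.018, 10]

```text
clock: 22.4
position: [0.6108, -0.1839, 0.1437]
ee_rot: [-2.401, -2.026, 0.0]
force: [-0.9, -0.0, -2.8]
width: 0.175
gripper_force: 25.0
```

arm_command:
  deltas: [0, 0, 0, 0, 0, -0.01, 10, 0, 0, 0, 0, 0, -0.02, 10, 0, 0, 0, 0, 0, -0.03, 10]

```text
clock: 22.7
position: [0.6107, -0.1839, 0.1133]
ee_rot: [-2.401, -2.026, 0.0]
force: [0.1, -0.6, -2.7]
width: 0.171
gripper_force: 25.0
```

arm_command:
  deltas: [0, 0, 0, 0, 0, -0.01, 10, 0, 0, 0, 0, 0, -0.02, 10, 0, 0, 0, 0, 0, -0.03, 10, 0, 0, 0, 0, 0, -0.035, 10]

```text
clock: 23.1
position: [0.6104, -0.1838, 0.0781]
ee_rot: [-2.4, -2.025, 0.001]
force: [0.2, -0.1, -2.6]
width: 0.171
gripper_force: 25.3
```

arm_command:
  deltas: [0, 0, 0, 0, 0, -0.002, 10, 0, 0, 0, 0, 0, -0.004, 10, 0, 0, 0, 0, 0, -0.006, 10]

```text
clock: 23.4
position: [0.6112, -0.1842, 0.0737]
ee_rot: [2.401, 2.025, 0.001]
force: [-0.6, -0.2, -3.2]
width: 0.17
gripper_force: 25.3
```

Commanded z is 0.0735 and the floor is expected at about 0.0705, so fine steps from here.

arm_command:
  deltas: [0, 0, 0, 0, 0, -0.001, 10, 0, 0, 0, 0, 0, -0.002, 10, 0, 0, 0, 0, 0, -0.002, 10]

```text
clock: 23.7
position: [0.611, -0.184, 0.0715]
ee_rot: [2.401, 2.026, 0.0]
force: [0.9, -0.3, -3.7]
width: 0.173
gripper_force: 25.4
```

arm_command:
  deltas: [0, 0, 0, 0, 0, -0.0005, 10, 0, 0, 0, 0, 0, -0.0005, 10]

```text
clock: 23.9
position: [0.611, -0.184, 0.071]
ee_rot: [2.401, 2.026, 0.0]
force: [0.5, -0.6, -3.1]
width: 0.173
gripper_force: 25.3
```

arm_command:
  deltas: [0, 0, 0, 0, 0, -0.0005, 10, 0, 0, 0, 0, 0, -0.0005, 10]

```text
clock: 24.1
position: [0.611, -0.1842, 0.0707]
ee_rot: [2.401, 2.026, 0.0]
force: [-1.4, -0.2, 0.8]
width: 0.175
gripper_force: 25.3
```

The force has gone from -3.1 to +0.8 N, so the tin is on the floor. I'll open by about 15 mm and rise.

arm_command:
  deltas: [0, 0, 0, 0, 0, 0, 20, 0, 0, 0, 0, 0, 0, 26, 0, 0, 0, 0, 0, 0, 31, 0, 0, 0, 0, 0, 0, 31]

```text
clock: 24.5
position: [0.611, -0.184, 0.0705]
ee_rot: [2.401, 2.026, 0.0]
force: [0.1, 0.2, 0.6]
width: 0.334
gripper_force: 0.4
```

arm_command:
  deltas: [0, 0, 0, 0, 0, 0.005, 31, 0, 0, 0, 0, 0, 0.012, 31, 0, 0, 0, 0, 0, 0.02, 31]

```text
clock: 24.8
position: [0.6108, -0.184, 0.0911]
ee_rot: [-2.401, -2.026, 0.0]
force: [-0.3, 0.2, -0.3]
width: 0.339
gripper_force: 0.4
```

arm_command:
  deltas: [0, 0, 0, 0, 0, 0.01, 31, 0, 0, 0, 0, 0, 0.03, 31, 0, 0, 0, 0, 0, 0.08, 31]

```text
clock: 25.1
position: [0.6087, -0.1828, 0.1687]
ee_rot: [-2.397, -2.023, 0.006]
force: [1.0, 0.1, 0.7]
width: 0.338
gripper_force: 0.0
```

arm_command:
  deltas: [0, 0, -0.132, -0.041, 0.436, 0.01, 50, 0, 0, -0.132, -0.041, 0.436, 0.01, 50, 0, 0, -0.132, -0.041, 0.436, 0.01, 50, 0, 0, -0.132, -0.041, 0.436, 0.01, 50, 0, 0, -0.132, -0.041, 0.436, 0.01, 50, 0, 0, -0.132, -0.041, 0.436, 0.01, 50, 0, 0, -0.132, -0.041, 0.436, 0.01, 50, 0, 0, -0.132, -0.041, 0.436, 0.01, 50, 0, 0, -0.132, -0.041, 0.436, 0.01, 50, 0, 0, -0.132, -0.041, 0.436, 0.01, 50, 0, 0, -0.132, -0.041, 0.436, 0, 50, 0, 0, -0.132, -0.041, 0.436, -0.045, 50, 0, 0, -0.132, -0.041, 0.436, -0.06, 50, 0, 0, -0.132, -0.041, 0.436, -0.06, 50]

```text
clock: 26.5
position: [0.5684, 0.2498, 0.1083]
ee_rot: [-2.6, -1.764, 0.008]
force: [-0.3, -0.3, 0.3]
width: 0.541
gripper_force: 0.0
```

arm_command:
  deltas: [0, 0, 0, 0, 0, -0.015, 50, 0, 0, 0, 0, 0, -0.03, 50, 0, 0, 0, 0, 0, -0.04, 50, 0, 0, 0, 0, 0, -0.044, 50, 0, 0, 0, 0, 0, -0.044, 50]

```text
clock: 27.0
position: [0.5696, 0.2519, 0.0659]
ee_rot: [-2.598, -1.766, 0.001]
force: [-0.6, 0.0, 0.5]
width: 0.547
gripper_force: 0.0
```

Run:
```python
from h import *
s=sensors.observe(); print(s["position"],s["force"],s["width"],np.degrees(np.arctan2(*cv2.Rodrigues(s["ee_rot"])[0][1::-1,1])))
```

```text
[0.56960564 0.25186108 0.06588306] [-0.55500842  0.00717748  0.50466563] 0.5468599128138127 -21.57141350550764
```

Close, then test-lift.

arm_command:
  deltas: [0, 0, 0, 0, 0, 0, 30, 0, 0, 0, 0, 0, 0, 20, 0, 0, 0, 0, 0, 0, 10, 0, 0, 0, 0, 0, 0, 10, 0, 0, 0, 0, 0, 0, 10]
  force: 25

```text
clock: 27.5
position: [0.5699, 0.2521, 0.0666]
ee_rot: [-2.598, -1.766, -0.0]
force: [0.3, 0.4, -1.8]
width: 0.173
gripper_force: 25.0
```

arm_command:
  deltas: [0, 0, 0, 0, 0, 0.01, 10, 0, 0, 0, 0, 0, 0.03, 10, 0, 0, 0, 0, 0, 0.03, 10]

```text
clock: 27.8
position: [0.5716, 0.2523, 0.099]
ee_rot: [2.597, 1.766, 0.006]
force: [0.3, 0.4, -2.7]
width: 0.175
gripper_force: 25.0
```

arm_command:
  deltas: [0, 0, 0, 0, 0, 0.04, 10, 0, 0, 0, 0, 0, 0.08, 10, 0, 0, 0, 0, 0, 0.12, 10, 0, 0, 0.132, -0.0413, -0.371, 0.12, 10, 0, 0, 0.132, -0.0413, -0.371, 0.12, 10, 0, 0, 0.132, -0.0413, -0.371, 0.12, 10, 0, 0, 0.132, -0.0413, -0.371, 0.12, 10, 0, 0, 0.132, -0.0413, -0.371, 0.12, 10, 0, 0, 0.132, -0.0413, -0.371, 0.12, 10, 0, 0, 0.132, -0.0413, -0.371, 0.12, 10, 0, 0, 0.132, -0.0413, -0.371, 0.12, 10, 0, 0, 0.132, -0.0413, -0.371, 0.12, 10, 0, 0, 0.132, -0.0413, -0.371, 0.12, 10, 0, 0, 0.132, -0.0413, -0.371, 0.105, 10, 0, 0, 0.132, -0.0413, -0.371, 0.105, 10, 0, 0, 0.132, -0.0413, -0.371, 0.105, 10]

```text
clock: 29.4
position: [0.5286, -0.1177, 0.2012]
ee_rot: [-2.399, -2.028, 0.001]
force: [-0.3, -0.0, -2.1]
width: 0.169
gripper_force: 25.0
```

arm_command:
  deltas: [0, 0, 0, 0, 0, -0.007, 10, 0, 0, 0, 0, 0, -0.011, 10, 0, 0, 0, 0, 0, -0.014, 10, 0, 0, 0, 0, 0, -0.016, 10]

```text
clock: 29.8
position: [0.5288, -0.1217, 0.1878]
ee_rot: [2.401, 2.022, 0.0]
force: [-12.7, -7.1, 34.0]
width: 0.173
gripper_force: 25.1
```

arm_command:
  deltas: [0, 0, 0, 0, 0, -0.002, 10, 0, 0, 0, 0, 0, -0.004, 10, 0, 0, 0, 0, 0, -0.006, 10]

```text
clock: 30.1
position: [0.5285, -0.1232, 0.1826]
ee_rot: [2.402, 2.019, -0.0]
force: [-14.3, -7.8, 33.4]
width: 0.173
gripper_force: 25.1
```

```bash
python3 -c "
from h import *
s=sensors.observe();print(s['position'],s['force'],s['ft_torque'],np.degrees(np.arctan2(*cv2.Rodrigues(s['ee_rot'])[0][1::-1,1])))"
```

```text
[ 0.52846399 -0.12320403  0.18258925] [-14.26458278  -7.81766219  33.41882949] [-1.75727671  3.42027252  0.05515031] -9.8812746114397
```

The tin hit the rim at pocket 3, so I'm backing off at once.

arm_command:
  deltas: [0, 0, 0, 0, 0, 0.008, 10, 0, 0, 0, 0, 0, 0.03, 10, 0, 0, 0, 0, 0, 0.03, 10]

```text
clock: 30.4
position: [0.5301, -0.1194, 0.2115]
ee_rot: [2.399, 2.024, 0.004]
force: [0.5, -0.3, -2.4]
width: 0.168
gripper_force: 25.0
```

Run:
```python
from h import *
s=sensors.observe();print(s['position'],s['force'],s['ft_torque'],s['width'],np.degrees(np.arctan2(*cv2.Rodrigues(s['ee_rot'])[0][1::-1,1])))
im=optics.get_image("scene"); cv2.imwrite("pics/s6.png",im)
a0=cv2.imread("pics/scene0.png")
# tin pixels in scene: low-saturation bright region over crate; body corners predicted for aligned tin
c=np.array([.5287,-.1192]);a=np.radians(-9.7);u=np.array([np.cos(a),np.sin(a)]);v=np.array([-u[1],u[0]])
zb=.2105-.0665-.009+.0
for z in (.143,.143+.072):
    P=[[*(c+i*.037*u+j*.017*v),z] for i,j in((1,1),(1,-1),(-1,-1),(-1,1))]
    print(z,proj("scene",P).round(1).tolist())
g=cv2.cvtColor(im,cv2.COLOR_BGR2GRAY); b=g[120:215:3,285:345:2]
for i,r in enumerate(b): print(120+3*i,' '.join('%3d'%x for x in r))
```

```text
[ 0.5300762  -0.11935654  0.21149725] [ 0.5167271  -0.30562805 -2.43999571] [-0.06958935  0.01779942 -0.01582875] 0.16767916426059504 -9.692028796290845
0.143 [[318.5, 186.6], [310.0, 181.7], [328.3, 172.1], [336.9, 176.7]]
0.21499999999999997 [[319.0, 164.2], [310.1, 159.5], [329.1, 150.3], [337.9, 154.8]]
120 189 187 188 191 194 192 191 194 193 179 148  96  48  36  37  25  32  44  71  84  70 122 166 165 153 106  51  50  83 100
123 196 197 192 150  94  56  55  66  63  47  43  43  97 128 131 106  58  39  36  47  56  68  75  42  59  98 113  86  98 148
126 191 193 183  25  42  63  65  55  57  56  55  56  80  70  61  56  53  55  45  43  49  76 113  96  59  64  51  56  58  44
129 194 195 171  95  64  31  28  42  54  56  62  55  56  56  57  49  46  48  96 123 121  88  52  41  87 114 107  39  42  44
132 187 185 187 162 108 113 102  67  29  31  59  52  65  60  52  43  27  29  56  53  51  56  50  50 105  70  51  46 116 180
135 188 189 192 170  84 102 112 114 113 102  65  31  36  86 100  46  36  83 107 120  52  43  40  57 163 186 182 189 190 191
138 187 188 186 177 131 114 112 112 113 112 113
[... 2476 characters left out ...]
 169 170 173 158 131 110 104 106 107 105 107 103  89 107 109 108 107 105 165 201
201 165 171 167 167 170 172 171 170 167 169 164 141 112 107 106 106 105 106 108 109  87  89 104 105 108 108 107 107 168 196
204  94 131 147 169 170 167 172 167 148 119 107 104 107 106 106 106 106 104 108 107  87  72 151 154 106 108 108 106 171 188
207  69  68  87 124 141 142 124 107 104 105 107 105 107 102 105 106 106 107 106 113 150 170 139 108 107 107 107 108 178 185
210  69  70  68  65  84 106 105 104 106 105 106  93  71  72 102 106 106 131 170 159 117 103 107 109 107 108 107 106 172 177
213  70  70  70  70  81 105 105 105 105 103 106  88  88 166 129 179 169 126 104 107 107 107 107 109 108 108 108 112 167 174
```

Run:
```python
from h import *
c=np.array([.5655,-.1765]);a=np.radians(-9.7);u=np.array([np.cos(a),np.sin(a)]);v=np.array([-u[1],u[0]])
def prof(n,xs,ys):
    g=cv2.cvtColor(cv2.imread(f"pics/{n}0.png"),cv2.COLOR_BGR2GRAY)
    X,Y=np.meshgrid(xs,ys); P=np.array([[*(c+x*u+y*v),.124] for x,y in zip(X.ravel()/1000,Y.ravel()/1000)])
    q=proj(n,P).astype(np.float32).reshape(*X.shape,2)
    return cv2.remap(g,q[...,0],q[...,1],cv2.INTER_CUBIC).astype(float)
ys=np.arange(-90,91,2.)
for n in("top","scene"):
    for lab,xs in(("near",np.arange(-78,-18,3.)),("far",np.arange(18,78,3.))):
        p=prof(n,xs,ys); print(n,lab); print(' '.join(f"{int(y)}:{int(m)}" for y,m in zip(ys,p.mean(1))))
    xs=np.arange(-110,111,2.)
    p=prof(n,xs,np.r_[np.arange(38,60,2.),np.arange(-10,10,2.),np.arange(-60,-38,2.)]); print(n,"x",' '.join(f"{int(y)}:{int(m)}" for y,m in zip(xs,p.mean(0))))
```

```text
top near
-90:121 -88:119 -86:121 -84:121 -82:123 -80:123 -78:116 -76:103 -74:98 -72:108 -70:120 -68:121 -66:123 -64:123 -62:123 -60:121 -58:119 -56:120 -54:122 -52:121 -50:120 -48:122 -46:124 -44:124 -42:123 -40:122 -38:120 -36:120 -34:121 -32:121 -30:115 -28:102 -26:94 -24:95 -22:106 -20:120 -18:122 -16:124 -14:124 -12:123 -10:121 -8:120 -6:121 -4:122 -2:123 0:124 2:125 4:125 6:124 8:124 10:122 12:121 14:120 16:119 18:115 20:112 22:113 24:101 26:98 28:105 30:116 32:124 34:125 36:124 38:123 40:122 42:121 44:121 46:122 48:122 50:120 52:122 54:125 56:125 58:124 60:123 62:121 64:120 66:119 68:114 70:110 72:111 74:103 76:107 78:121 80:130 82:131 84:128 86:125 88:127 90:130
top far
-90:123 -88:123 -86:124 -84:124 -82:124 -80:122 -78:112 -76:99 -74:98 -72:113 -70:121 -68:120 -66:122 -64:121 -62:120 -60:119 -58:118 -56:119 -54:120 -52:121 -50:121 -48:122 -46:123 -44:122 -42:121 -40:120 -38:118 -36:118 -34:119 -32:118 -30:110 -28:98 -26:94 -24:98 -22:113 -20:123 -18:121 -16:122 -14:122 -12:120 -10:119 -8:118 -6:119 -4:120 -2:118 0:118 2:122 4:123 6:122 8:121 10:120 12:119 14:118 16:116 18:11
[... 2582 characters left out ...]
-80:168 -78:170 -76:170 -74:170 -72:169 -70:169 -68:169 -66:169 -64:169 -62:169 -60:169 -58:169 -56:169 -54:169 -52:169 -50:169 -48:169 -46:169 -44:169 -42:169 -40:169 -38:169 -36:169 -34:169 -32:169 -30:169 -28:168 -26:168 -24:168 -22:168 -20:168 -18:168 -16:169 -14:169 -12:170 -10:169 -8:166 -6:158 -4:149 -2:140 0:133 2:131 4:136 6:147 8:159 10:166 12:169 14:170 16:169 18:169 20:168 22:168 24:168 26:169 28:169 30:169 32:169 34:170 36:170 38:169 40:169 42:169 44:170 46:170 48:170 50:169 52:169 54:169 56:169 58:169 60:169 62:169 64:169 66:169 68:169 70:168 72:169 74:168 76:168 78:169 80:170 82:169 84:165 86:157 88:147 90:137 92:126 94:108 96:88 98:73 100:67 102:67 104:69 106:73 108:77 110:82
```

Edge profiles from both cameras confirm the crate pose to about 1 mm. They also show the tin swung roughly 5° in the grip, with its underside toward +y. I'll set it on free bench, ease the grip so it squares up, then regrip harder and travel more slowly.

arm_command:
  deltas: [0, 0, 0, 0.005, 0.015, 0, 10, 0, 0, 0, 0.012, 0.04, 0, 10, 0, 0, 0, 0.02, 0.07, 0, 10, 0, 0, 0, 0.028, 0.1, 0, 10, 0, 0, 0, 0.036, 0.13, 0, 10, 0, 0, 0, 0.044, 0.158, 0, 10, 0, 0, 0, 0.05, 0.175, 0, 10, 0, 0, 0, 0.05, 0.18, -0.01, 10, 0, 0, 0, 0.05, 0.18, -0.04, 10, 0, 0, 0, 0.05, 0.18, -0.08, 10, 0, 0, 0, 0.05, 0.18, -0.11, 10, 0, 0, 0, 0.05, 0.18, -0.125, 10, 0, 0, 0, 0.05, 0.18, -0.133, 10, 0, 0, 0, 0.05, 0.18, -0.136, 10, 0, 0, 0, 0.05, 0.18, -0.136, 10]
  force: 35

```text
clock: 31.95
position: [0.5792, 0.0607, 0.0741]
ee_rot: [2.401, 2.025, 0.001]
force: [0.3, -0.9, -2.3]
width: 0.174
gripper_force: 35.0
```

```bash
cat > tin.py <<'E'
from h import *
# tilt / offset of the held tin: compare rendered edges with prediction in scene view
def dump(rep,tcp,zoff):
    im=optics.get_image("scene"); g=cv2.cvtColor(im,cv2.COLOR_BGR2GRAY)
    a=np.radians(-9.7);u=np.array([np.cos(a),np.sin(a)]);v=np.array([-u[1],u[0]]);c=np.array(tcp)
    for z in(rep-zoff,rep-zoff+.072):
        P=[[*(c+i*.037*u+j*.017*v),z] for i,j in((1,1),(1,-1),(-1,1))]; print(round(z,4),proj("scene",P).round(1).tolist())
    q=proj("scene",[[*(c+.037*u+.017*v),rep-zoff+.036]])[0].astype(int)
    for r in range(q[1]-18,q[1]+22,2): print(r,' '.join('%3d'%x for x in g[r,q[0]-16:q[0]+32:1]))
    print("cols from",q[0]-16)
E
python3 - <<'E'
from tin import *
s=sensors.observe();print(s['position'],s['force'],s['width'])
dump(s['position'][2],(.5787,.0608),.0665)
E
```

```text
[0.5791924  0.06069766 0.07407566] [ 0.25742328 -0.88396756 -2.34740147] 0.17407986346502122
0.0076 [[361.6, 259.2], [352.1, 253.1], [379.0, 246.6]]
0.0796 [[363.5, 238.7], [353.7, 232.6], [381.5, 226.3]]
231 198 197 196 193 192 189 186 184 182 178 184 200 201 205 205 204 204 206 207 207 203 200 200 199 202 204 204 195 187 186 181 185 188 187 187 185 178 178 180 177 157 123 118 124 128 130 130 133
233 195 197 199 200 200 199 196 195 185 163 176 190 200 205 207 208 209 209 208 207 207 208 208 210 202 186 183 182 187 188 187 187 187 188 188 186 183 185 185 181 164 111  98 121 130 131 133 134
235 191 191 191 192 194 197 200 202 195 159 121 116 126 146 171 191 202 207 208 207 210 203 188 185 184 187 188 187 186 187 188 188 187 187 187 185 181 184 186 189 189 170 108  77 101 124 131 135
237 192 192 192 192 192 191 192 193 187 157 123 117 118 116 113 114 124 142 168 180 176 182 187 189 187 187 187 188 187 187 188 187 187 185 185 186 184 185 186 184 184 183 173 147 103  75  75  89
239 194 194 194 193 194 193 193 194 190 168 128 115 118 120 120 118 117 126 157 185 190 188 187 187 188 187 188
[... 2338 characters left out ...]
85 185 185 186 188 191 193 196 197 198 200 199 197 195 191 189 186 187 187 188 188 190 192 194 195
265 188 189 190 192 193 193 194 194 193 192 192 191 192 192 191 189 184 181 179 179 180 183 186 188 189 189 187 186 184 185 186 188 191 193 195 197 199 199 199 198 195 189 186 185 186 188 188 190
267 190 187 187 186 187 189 191 192 193 194 194 195 194 193 192 192 192 192 191 190 185 182 180 180 181 184 186 188 189 188 188 187 185 186 186 188 190 193 195 198 199 198 198 194 190 187 186 186
269 181 190 193 191 189 188 186 187 188 189 190 192 193 195 195 195 194 194 193 192 192 193 192 190 187 183 181 180 181 183 186 188 190 189 188 187 186 186 186 188 189 192 194 196 198 199 198 195
cols from 346
```

arm_command:
  deltas: [0, 0, 0, 0, 0, -0.002, 10, 0, 0, 0, 0, 0, -0.004, 10, 0, 0, 0, 0, 0, -0.004, 10]
  force: 35

```text
clock: 32.3
position: [0.5786, 0.0611, 0.0696]
ee_rot: [-2.401, -2.026, -0.0]
force: [-0.0, 0.1, -2.7]
width: 0.171
gripper_force: 35.0
```

arm_command:
  deltas: [0, 0, 0, 0, 0, -0.001, 10, 0, 0, 0, 0, 0, -0.001, 10]
  force: 35

```text
clock: 32.5
position: [0.5786, 0.061, 0.0684]
ee_rot: [2.401, 2.026, 0.0]
force: [0.4, -0.7, -2.0]
width: 0.173
gripper_force: 35.0
```

Now ease the grip to 4 N and press down in small steps.

arm_command:
  deltas: [0, 0, 0, 0, 0, 0, 10, 0, 0, 0, 0, 0, -0.0007, 10, 0, 0, 0, 0, 0, -0.0012, 10]
  force: 4

```text
clock: 32.8
position: [0.5786, 0.061, 0.0672]
ee_rot: [2.401, 2.026, -0.0]
force: [-0.6, -0.2, -2.5]
width: 0.171
gripper_force: 4.0
```

arm_command:
  deltas: [0, 0, 0, 0, 0, -0.0005, 10, 0, 0, 0, 0, 0, -0.001, 10]
  force: 4

```text
clock: 33.0
position: [0.5786, 0.061, 0.0662]
ee_rot: [2.401, 2.026, -0.0]
force: [-0.1, -1.3, -2.7]
width: 0.174
gripper_force: 4.0
```

Run:
```python
from tin import *
s=sensors.observe();print(s['position'],s['force'],s['width'])
dump(s['position'][2],(.5787,.0608),.0665)
```

```text
[0.57857904 0.06097228 0.06618264] [-0.06469878 -1.30171759 -2.67430742] 0.17368904530917031
-0.0003 [[361.4, 261.4], [352.0, 255.3], [378.8, 248.7]]
0.0717 [[363.3, 241.0], [353.5, 234.9], [381.2, 228.6]]
233 195 197 200 201 200 198 197 195 192 188 189 187 203 208 205 205 205 206 207 206 200 198 195 191 197 206 210 205 190 177 180 186 188 187 187 185 181 185 185 181 164 111  99 119 130 132 132 134
235 191 191 191 192 194 196 199 200 191 167 183 198 204 205 206 207 208 209 209 208 207 208 209 209 205 192 172 180 188 188 187 187 187 188 187 185 179 183 186 189 189 170 108  78 101 123 131 135
237 193 192 192 192 192 191 192 193 187 155 117 117 133 159 186 200 207 208 208 211 208 197 189 179 182 187 188 187 186 187 188 187 187 187 187 185 181 185 186 184 184 184 172 148 102  73  75  88
239 194 194 194 193 193 193 193 194 188 155 123 117 118 115 115 121 131 155 183 193 184 183 188 188 187 187 187 187 188 188 187 187 187 185 185 185 183 189 191 191 189 189 189 186 180 170 151 124
241 191 192 194 194 194 194 195 196 191 166 127 116 119 121 120 118 117 128 160 186 191 189 187 187 188 187 18
[... 2339 characters left out ...]
88 189 189 188 186 185 185 186 188 190 193 195 197 199 200 200 199 195 189 187 186 187 188 188 189
267 190 188 187 187 188 189 191 192 194 194 194 194 194 193 192 193 192 192 191 190 186 182 180 181 181 183 187 188 189 189 188 187 185 185 186 188 190 192 195 198 199 198 197 194 190 187 185 186
269 181 190 192 192 190 187 188 187 188 190 191 193 193 194 195 196 194 194 193 192 192 193 192 190 187 184 182 181 182 184 186 188 190 190 189 186 187 185 186 187 190 192 194 197 198 199 198 195
271  62 101 141 170 185 190 193 192 189 188 187 187 187 189 190 192 194 195 195 196 196 195 193 193 192 193 193 192 188 184 182 181 181 184 187 188 189 190 188 188 186 187 186 187 189 192 194 197
cols from 346
```

arm_command:
  deltas: [0, 0, 0, 0, 0, -0.001, 10, 0, 0, 0, 0, 0, -0.002, 10]
  force: 4

```text
clock: 33.25
position: [0.5786, 0.061, 0.0642]
ee_rot: [2.401, 2.026, 0.0]
force: [0.1, -0.5, -2.3]
width: 0.173
gripper_force: 4.0
```

arm_command:
  deltas: [0, 0, 0, 0, 0, -0.001, 10, 0, 0, 0, 0, 0, -0.0015, 10]
  force: 4

```text
clock: 33.45
position: [0.5787, 0.0611, 0.0629]
ee_rot: [-2.401, -2.026, -0.0]
force: [-1.2, 0.3, 4.3]
width: 0.172
gripper_force: 4.0
```

arm_command:
  deltas: [0, 0, 0, 0, 0, -0.0005, 10, 0, 0, 0, 0, 0, -0.001, 10]
  force: 3

```text
clock: 33.65
position: [0.5788, 0.0613, 0.0621]
ee_rot: [-2.401, -2.026, -0.001]
force: [-1.8, 0.3, 3.9]
width: 0.176
gripper_force: 3.0
```

```bash
python3 - <<'E' | grep -E "^(2(39|43|47|51|55|57|59|61)|[-0]|\[)"
from tin import *
s=sensors.observe();print(s['position'],s['force'],s['width'])
dump(.0665,(.5787,.0608),.0665)
E
```

```text
[0.57878439 0.06127302 0.06206717] [-1.81413903  0.3184188   3.90092606] 0.17592654628640972
0.0 [[361.4, 261.3], [352.0, 255.2], [378.8, 248.6]]
0.072 [[363.3, 240.9], [353.6, 234.9], [381.2, 228.5]]
239 195 194 195 194 193 193 193 195 188 155 121 112 113 121 141 167 187 197 207 211 203 187 184 183 186 188 187 186 187 187 187 187 187 187 186 183 182 188 191 190 189 188 188 186 180 170 151 125
243 194 192 190 190 191 193 195 196 193 171 130 114 118 120 121 120 117 130 163 186 189 187 187 188 187 187 187 187 186 185 184 184 186 186 185 182 179 183 185 186 186 187 188 189 189 191 190 190
247 196 196 196 197 198 197 196 194 188 168 130 115 116 118 118 118 118 128 157 184 189 188 187 185 184 185 184 185 185 184 184 184 184 184 185 186 189 196 196 192 189 187 184 184 185 186 186 186
251 184 185 188 191 193 194 195 197 199 189 142 115 117 119 118 118 117 122 146 176 185 186 184 184 183 183 183 183 184 184 185 183 181 184 194 197 195 194 194 194 196 198 200 201 201 199 197 193
255 180 182 184 185 187 185 184 184 185 177 143 117 114 117 117 119 119 119 140 173 183 183 184 185 185 185 187 186 174 184 195 197 197 196 197 196 197 195 196 196 197 197 197 197 197 196 194 195
257 188 185 181 180 181 183 185 186 186 179 162 141 130 119 117 117 118 119 140 174 185 185 185 185 181 182 189 189 186 186 187 188 190 192 194 195 197 197 197 197 196 196 197 196 196 198 198 198
259 190 190 192 190 189 186 183 181 182 184 186 188 184 174 152 135 126 120 139 173 185 184 185 193 194 198 198 196 192 189 186 186 186 186 188 189 190 193 195 196 197 197 197 196 196 196 197 197
261 191 192 190 190 191 191 192 192 190 187 184 182 182 184 187 187 181 172 162 172 172 178 186 190 192 193 196 197 199 199 198 197 194 190 189 187 187 186 187 189 190 193 195 196 197 197 197 197
```

It is still tilted, so I'll release it fully on the bench to settle flat, then regrip.

arm_command:
  deltas: [0, 0, 0, 0, 0, 0.0005, 22, 0, 0, 0, 0, 0, 0.001, 30, 0, 0, 0, 0, 0, 0.003, 50, 0, 0, 0, 0, 0, 0.004, 50, 0, 0, 0, 0, 0, 0.004, 50]

```text
clock: 34.2
position: [0.5788, 0.061, 0.0659]
ee_rot: [2.401, 2.026, 0.0]
force: [0.9, 0.3, -0.1]
width: 0.52
gripper_force: 0.0
```

Run:
```python
from tin import *
s=sensors.observe();print(s['position'],s['force'],s['width'])
im=optics.get_image("top"); cv2.imwrite("pics/t7.png",im)
dump(.0665,(.5787,.0608),.0665)
```

```text
[0.57876099 0.06097669 0.06591393] [ 0.9429542   0.3195562  -0.12679944] 0.5195709976090928
0.0 [[361.4, 261.3], [352.0, 255.2], [378.8, 248.6]]
0.072 [[363.3, 240.9], [353.6, 234.9], [381.2, 228.5]]
233 195 198 199 201 200 199 197 194 193 192 189 184 175 157 129 127 164 171 177 198 204 161 118  87  45  15  31  78 145 195 215 216 217 214 206 198 172 168 176 180 163 111  98 120 130 133 132 134
235 192 191 191 193 194 197 199 201 200 200 200 196 188 184 197 208 198 185 184 203 210 202 183 162 140 123 136 164 193 211 213 202 191 177 172 174 177 182 187 191 190 170 108  78 101 123 132 134
237 193 192 193 193 192 192 191 191 193 196 194 182 185 206 214 214 212 211 211 213 215 215 216 215 214 213 216 215 209 192 177 173 175 175 175 175 177 181 185 184 185 184 173 147 101  75  76  89
239 195 194 195 194 193 193 193 193 194 194 186 152 123 136 164 192 207 216 217 216 214 213 213 213 212 209 195 179 177 172 175 176 175 175 176 176 177 183 189 191 189 190 188 186 181 170 151 126
241 191 193 194 195 195 195 195 194 194 196 189 156 122 115 113 115 132 161 188 204 212 214 211 202 183 179 171 174 
[... 2333 characters left out ...]
88 189 189 188 186 185 185 186 188 190 193 196 197 199 200 200 199 195 189 186 186 187 188 189 189
267 190 188 187 187 188 189 191 193 193 194 194 194 195 193 193 192 192 193 191 190 186 183 180 180 181 184 186 189 189 189 188 186 186 185 186 188 190 193 195 198 199 199 198 194 190 188 187 186
269 182 190 192 192 190 189 187 187 188 189 191 192 193 195 196 196 194 194 193 193 192 193 193 191 188 184 181 181 182 184 186 188 189 189 189 187 187 186 185 187 189 193 195 197 198 199 198 196
271  63 100 141 170 185 191 192 192 190 188 188 187 188 190 191 193 195 195 195 196 196 194 194 193 193 193 193 191 188 184 182 182 182 184 186 188 189 189 190 188 187 187 186 187 189 192 194 196
cols from 346
```

Run:
```python
from h import *
from scipy.optimize import least_squares
def pts(p):
    a=p[2];u=np.array([np.cos(a),np.sin(a)]);v=np.array([-u[1],u[0]]);c=p[:2]
    return np.array([[*(c+i*.037*u+j*.017*v),z] for i,j,z in((1,1,.072),(1,-1,.072),(1,1,0),(1,-1,0))])
obs=np.array([(366,242.3),(357,237.3),(364.3,262),(355.8,257)])
def f(p):
    q=pts(p); r=(proj("scene",q)-obs).ravel()
    # right vertical edge column
    a=p[2];u=np.array([np.cos(a),np.sin(a)]);v=np.array([-u[1],u[0]])
    e=proj("scene",[[*(p[:2]-.037*u+.017*v),.036]])[0,0]-382
    return np.r_[r,e]
s=least_squares(f,[.5787,.061,-.17]);print(s.x,np.degrees(s.x[2]),s.fun.round(1))
# top view: rectify around tin-top plane z=.072, profile along crate-y (u fixed frame -9.7deg)
im=cv2.cvtColor(cv2.imread("pics/t7.png"),cv2.COLOR_BGR2GRAY)
a=np.radians(-9.7);u=np.array([np.cos(a),np.sin(a)]);v=np.array([-u[1],u[0]]);c=np.array([.5787,.061])
ys=np.arange(-40,41,2.)
for x in(-32,-24,0,24,32):
    q=proj("top",[[*(c+x/1000*u+y/1000*v),.072] for y in ys]).astype(np.float32); print(x,' '.join(f"{int(y)}:{m}" for y,m in zip(ys,cv2.remap(im,q[:,0],q[:,1],cv2.INTER_CUBIC).ravel())))
xs=np.arange(-56,57,2.)
for y in(-16,-10):
    q=proj("top",[[*(c+x/1000*u+y/1000*v),.072] for x in xs]).astype(np.float32); print("x@",y,' '.join(f"{int(x)}:{m}" for x,m in zip(xs,cv2.remap(im,q[:,0],q[:,1],cv2.INTER_CUBIC).ravel())))
```

```text
[ 0.57886705  0.06906465 -0.12239976] -7.0129898780586455 [ 0.8  0.  -0.5 -0.8  0.4  0.8 -1.  -0.1  0.3]
-32 -40:157 -38:157 -36:157 -34:157 -32:157 -30:158 -28:156 -26:151 -24:114 -22:64 -20:41 -18:45 -16:54 -14:55 -12:54 -10:51 -8:49 -6:48 -4:76 -2:113 0:134 2:120 4:101 6:104 8:107 10:109 12:111 14:112 16:111 18:114 20:109 22:107 24:109 26:109 28:110 30:111 32:111 34:113 36:112 38:107 40:98
-24 -40:157 -38:157 -36:157 -34:157 -32:157 -30:157 -28:157 -26:149 -24:125 -22:70 -20:39 -18:41 -16:50 -14:53 -12:53 -10:57 -8:78 -6:119 -4:156 -2:176 0:180 2:177 4:178 6:179 8:180 10:181 12:181 14:178 16:176 18:175 20:175 22:177 24:178 26:178 28:178 30:179 32:179 34:178 36:176 38:148 40:98
0 -40:158 -38:158 -36:159 -34:159 -32:159 -30:159 -28:159 -26:158 -24:157 -22:153 -20:144 -18:108 -16:77 -14:81 -12:103 -10:112 -8:89 -6:83 -4:100 -2:125 0:136 2:141 4:134 6:108 8:91 10:88 12:85 14:67 16:47 18:43 20:37 22:33 24:30 26:28 28:27 30:27 32:26 34:25 36:26 38:27 40:27
24 -40:145 -38:145 -36:144 -34:144 -32:145 -30:146 -28:146 -26:146 -24:146 -22:145 -20:134 -18:115 -16:79 -14:68 -12:89 -10:99 -8:91
[... 486 characters left out ...]
0:51 -38:50 -36:50 -34:52 -32:54 -30:53 -28:52 -26:50 -24:50 -22:50 -20:51 -18:52 -16:53 -14:57 -12:62 -10:68 -8:70 -6:70 -4:72 -2:76 0:77 2:77 4:76 6:77 8:72 10:71 12:72 14:68 16:68 18:71 20:75 22:74 24:79 26:91 28:99 30:102 32:104 34:97 36:90 38:88 40:81 42:69 44:59 46:51 48:48 50:48 52:47 54:47 56:47
x@ -10 -56:115 -54:130 -52:122 -50:113 -48:117 -46:109 -44:83 -42:58 -40:52 -38:51 -36:50 -34:50 -32:51 -30:54 -28:55 -26:57 -24:57 -22:56 -20:56 -18:61 -16:70 -14:90 -12:114 -10:123 -8:112 -6:103 -4:105 -2:107 0:112 2:120 4:124 6:115 8:102 10:98 12:97 14:102 16:114 18:117 20:111 22:105 24:99 26:96 28:97 30:110 32:120 34:118 36:115 38:109 40:102 42:90 44:72 46:55 48:48 50:48 52:48 54:48 56:48
```

arm_command:
  deltas: [0, 0, 0, 0, 0, 0.03, 50, 0, 0, 0, 0, 0, 0.07, 50, 0, 0, 0, -0.006, 0.05, 0.07, 50, 0, 0, 0, -0.013, 0.1, 0.07, 50, 0, 0, 0, -0.02, 0.15, 0.07, 50, 0, 0, 0, -0.02, 0.15, 0.07, 50]

```text
clock: 34.9
position: [0.5563, 0.2204, 0.135]
ee_rot: [-2.387, -2.037, -0.002]
force: [-0.1, 0.3, 0.8]
width: 0.544
gripper_force: 0.0
```

Run:
```python
from h import *
im=optics.get_image("top"); cv2.imwrite("pics/t8.png",im)
def seg(im,c,z=.072):
    u0,v0=proj("top",[[*c,z]])[0].round().astype(int)
    w=im[v0-25:v0+26,u0-25:u0+26]; h=cv2.cvtColor(cv2.resize(w,None,fx=4,fy=4,interpolation=cv2.INTER_CUBIC),cv2.COLOR_BGR2HSV)
    m=((h[...,1]<50)&(h[...,2]>135)).astype(np.uint8); m=cv2.morphologyEx(m,cv2.MORPH_CLOSE,np.ones((17,17)))
    n,l,st,_=cv2.connectedComponentsWithStats(m); k=1+st[1:,4].argmax(); q=np.argwhere(l==k)[:,::-1].astype(np.float32)
    box=cv2.boxPoints(cv2.minAreaRect(q)); P=np.array([ray("top",(x+.5)/4-.5+u0-25,(y+.5)/4-.5+v0-25,z)[:2] for x,y in box])
    e=[P[1]-P[0],P[2]-P[1]]; L=max(e,key=np.linalg.norm); a=np.degrees(np.arctan2(L[1],L[0])); a=(a+90)%180-90
    print(P.mean(0).round(4),"yaw",a.round(1),[np.linalg.norm(x).round(4) for x in e],st[k,4])
im0=cv2.imread("pics/top0.png"); seg(im0,(.579,.113)); seg(im0,(.57,.252)); seg(im,(.579,.066))
s=sensors.observe();print(s['position'])
```

```text
[0.5802 0.1151] yaw -30.6 [np.float64(0.0759), np.float64(0.0337)] 3769
[0.5705 0.2549] yaw -20.8 [np.float64(0.0765), np.float64(0.0337)] 3781
[0.5796 0.0717] yaw -9.6 [np.float64(0.0767), np.float64(0.0343)] 3986
[0.55717539 0.21612433 0.13515172]
```

Measured tin pose: (0.579, 0.069), yaw -9.6° (the bias-corrected top view agrees with the scene fit). Regrip.

arm_command:
  deltas: [0, 0, 0, 0.006, -0.045, 0, 50, 0, 0, 0, 0.013, -0.09, 0, 50, 0, 0, 0, 0.0201, -0.13, 0, 50, 0, 0, 0, 0.0201, -0.1416, 0, 50, 0, 0, 0, 0.0201, -0.1416, 0, 50, 0, 0, 0, 0.0201, -0.1416, -0.03, 50, 0, 0, 0, 0.0201, -0.1416, -0.055, 50, 0, 0, 0, 0.0201, -0.1416, -0.067, 50, 0, 0, 0, 0.0201, -0.1416, -0.0703, 50, 0, 0, 0, 0.0201, -0.1416, -0.0703, 50]

```text
clock: 35.95
position: [0.5787, 0.07, 0.0655]
ee_rot: [-2.4, -2.027, 0.0]
force: [-0.3, 0.3, 0.7]
width: 0.544
gripper_force: 0.0
```

arm_command:
  deltas: [0, 0, 0, 0, 0, 0, 30, 0, 0, 0, 0, 0, 0, 20, 0, 0, 0, 0, 0, 0, 10, 0, 0, 0, 0, 0, 0, 10, 0, 0, 0, 0, 0, 0, 10]
  force: 45

```text
clock: 36.45
position: [0.579, 0.0694, 0.0657]
ee_rot: [2.401, 2.026, 0.001]
force: [-0.0, 0.1, -3.0]
width: 0.171
gripper_force: 45.0
```

arm_command:
  deltas: [0, 0, 0, 0, 0, 0.005, 10, 0, 0, 0, 0, 0, 0.015, 10, 0, 0, 0, 0, 0, 0.03, 10, 0, 0, 0, 0, 0, 0.03, 10]

```text
clock: 36.85
position: [0.5803, 0.0693, 0.098]
ee_rot: [2.4, 2.024, 0.005]
force: [0.7, 0.3, -1.6]
width: 0.169
gripper_force: 45.0
```

Run:
```python
from tin import *
s=sensors.observe();print(s['position'],s['force'],s['width'])
dump(.0955,(.5788,.0692),.0655)
```

```text
[0.58029941 0.06934978 0.09800545] [ 0.70940431  0.30706525 -1.60385755] 0.16937584749231493
0.03 [[364.9, 254.3], [355.3, 248.1], [382.5, 241.6]]
0.102 [[367.0, 233.2], [357.0, 227.2], [385.1, 220.9]]
225 184 186 186 186 186 186 185 183 183 182 181 177 183 203 207 212 214 213 210 195 161 140 131 114  90 129 168 197 215 215 210 195 179 175 169 176 189 187 151 129 118  90  76  70  73  78  86  91
227 181 182 183 183 185 185 187 187 184 179 189 206 214 214 211 211 211 212 214 216 215 210 205 203 204 211 217 216 198 179 177 169 172 174 174 181 191 187 141 117 121 123 137 148 127  96  78  75
229 183 181 182 182 182 182 184 184 178 148 134 156 185 201 212 215 217 216 215 213 213 214 215 215 214 201 182 178 170 173 174 174 174 175 176 181 183 168 129 117 123 126 129 134 140 139 140 147
231 193 191 189 186 184 183 182 183 175 143 119 114 113 120 147 180 201 211 214 215 214 213 199 179 173 170 173 175 174 174 174 174 174 175 174 176 177 157 123 119 125 127 129 131 131 137 144 149
233 200 199 198 196 194 192 191 189 180 141 117 118 119 119 117 116 123 141 169 186 178 174 170 174 175 174 174 17
[... 2335 characters left out ...]
93 189 186 186 187 188 190 192 194 195 196 196 196 197 196 196 195 196 196 196 197 198 198 196 195
259 190 189 186 182 181 181 183 185 187 187 186 185 183 184 185 187 189 191 194 196 197 198 198 198 196 192 188 186 186 186 186 188 188 190 191 194 196 196 196 197 196 196 196 196 196 196 197 198
261 190 190 191 191 191 189 187 183 182 182 184 185 187 187 187 186 184 184 184 186 188 191 193 195 197 198 198 198 196 194 190 188 186 186 187 187 189 190 192 193 196 196 196 196 196 197 196 195
263 193 192 191 191 191 191 191 193 192 189 187 182 179 180 182 186 187 189 188 187 185 185 185 186 188 191 193 195 197 198 199 199 197 194 191 189 187 187 187 187 189 191 192 194 195 196 197 196
cols from 349
```

The tin now hangs upright, with edges within 1 px of prediction. I'll travel slowly to pocket 3.

arm_command:
  deltas: [0, 0, 0, 0, 0, 0.025, 10, 0, 0, 0, 0, 0, 0.06, 10, 0, 0, 0, 0, 0, 0.095, 10, 0, 0, 0, 0, 0, 0.115, 10, 0, 0, 0, -0.002, -0.007, 0.12, 10, 0, 0, 0, -0.006, -0.023, 0.12, 10, 0, 0, 0, -0.012, -0.046, 0.12, 10, 0, 0, 0, -0.019, -0.072, 0.12, 10, 0, 0, 0, -0.026, -0.099, 0.12, 10, 0, 0, 0, -0.033, -0.125, 0.12, 10, 0, 0, 0, -0.04, -0.15, 0.12, 10, 0, 0, 0, -0.046, -0.172, 0.12, 10, 0, 0, 0, -0.049, -0.184, 0.115, 10, 0, 0, 0, -0.0501, -0.189, 0.11, 10, 0, 0, 0, -0.0501, -0.1895, 0.105, 10, 0, 0, 0, -0.0501, -0.1895, 0.102, 10, 0, 0, 0, -0.0501, -0.1895, 0.101, 10, 0, 0, 0, -0.0501, -0.1895, 0.1, 10]

```text
clock: 38.7
position: [0.5289, -0.1192, 0.1952]
ee_rot: [-2.4, -2.028, 0.0]
force: [-0.0, 0.0, -2.3]
width: 0.17
gripper_force: 45.0
```

Run:
```python
from tin import *
s=sensors.observe();print(s['position'],s['force'],s['width'],np.degrees(np.arctan2(*cv2.Rodrigues(s['ee_rot'])[0][1::-1,1])))
dump(.1955,(.5287,-.1203),.0655)
```

```text
[ 0.52887334 -0.1192281   0.19520402] [-0.04253146  0.03992299 -2.33033632] 0.1699517004813614 -9.605772006253522
0.13 [[318.1, 190.4], [309.6, 185.4], [336.4, 180.4]]
0.202 [[318.5, 168.2], [309.8, 163.5], [337.4, 158.7]]
161 180 180 182 182 184 184 184 183 183 183 184 185 185 184 183 179 202 215 199 160 136 150 149  86  45  76 119 174 207 212 211 210 207 197 185 171 173 179 182 182 182 182 182 184 182 183 182 185
163 177 165 160 152 155 166 177 181 183 181 178 174 191 198 204 207 207 208 208 203 177 154 148 134 154 182 195 205 207 197 185 171 168 166 169 170 172 179 181 182 182 182 182 183 183 183 181 182
165 177 169 165 163 159 149 146 149 148 135 154 184 200 208 209 210 210 210 210 210 210 211 212 210 207 197 185 171 169 167 169 169 170 169 169 169 166 172 175 177 178 180 181 181 182 183 183 183
167 171 170 169 171 171 170 168 165 156 134 112 109 119 143 172 194 205 210 211 209 204 195 184 172 168 166 169 170 170 170 169 170 170 170 170 170 171 175 175 172 171 172 173 174 177 178 179 181
169 169 169 170 171 171 171 172 172 172 160 129 113 114 113 110 113 127 153 177 172 169 166 1
[... 2356 characters left out ...]
07 106 106 105 106 106 107 107 108 108 108 108 108 107 105 112 146 181 185 184 183 182 182 182 183
195 169 169 168 170 171 169 170 172 170 168 168 171 164 148 139 136 128 123 112 107 105 107 107 108 108 106 106 105 105 107 107 106 107 108 108 108 107 107 116 154 187 189 184 182 181 183 183 183
197 173 172 172 171 171 169 170 171 174 172 168 155 143 126 116 111 107 105 105 105 106 105 107 108 108 106 106 103 106 108 107 107 109 106 107 107 106 105 118 160 196 200 197 195 193 190 186 184
199 171 169 169 170 174 173 174 160 148 130 117 111 105 104 105 105 106 107 108 106 107 106 107 104  96  85  75  78  96 107 108 109 108 108 108 107 106 106 124 168 195 199 197 199 199 199 197 196
cols from 302
```

arm_command:
  deltas: [0, 0, 0, 0.0, -0.001, -0.002, 10, 0, 0, 0, 0.0, -0.001, -0.004, 10, 0, 0, 0, 0.0, -0.001, -0.006, 10, 0, 0, 0, 0.0, -0.001, -0.007, 10]

```text
clock: 39.15
position: [0.5287, -0.1211, 0.1884]
ee_rot: [2.401, 2.026, 0.0]
force: [0.4, -0.1, -0.2]
width: 0.175
gripper_force: 45.0
```

arm_command:
  deltas: [0, 0, 0, 0, 0, -0.0005, 10, 0, 0, 0, 0, 0, -0.001, 10]

```text
clock: 39.35
position: [0.5287, -0.1212, 0.1876]
ee_rot: [2.401, 2.026, 0.0]
force: [-0.6, 1.1, -0.2]
width: 0.172
gripper_force: 45.0
```

arm_command:
  deltas: [0, 0, 0, 0, 0, -0.0007, 10, 0, 0, 0, 0, 0, -0.0014, 10]

```text
clock: 39.55
position: [0.5287, -0.1212, 0.1861]
ee_rot: [2.401, 2.026, 0.0]
force: [-0.7, -0.1, -0.5]
width: 0.173
gripper_force: 45.0
```

arm_command:
  deltas: [0, 0, 0, 0, 0, -0.001, 10, 0, 0, 0, 0, 0, -0.002, 10]

```text
clock: 39.75
position: [0.5287, -0.1211, 0.184]
ee_rot: [2.401, 2.026, 0.0]
force: [-1.0, 0.5, -0.6]
width: 0.169
gripper_force: 45.0
```

The tin is through the mouth: its underside is about 5 mm below the cover top and only the flap force shows. Lower on.

arm_command:
  deltas: [0, 0, 0, 0, 0, -0.003, 10, 0, 0, 0, 0, 0, -0.006, 10]

```text
clock: 39.95
position: [0.5285, -0.1211, 0.1777]
ee_rot: [-2.401, -2.026, 0.0]
force: [0.0, 0.5, -1.2]
width: 0.165
gripper_force: 45.0
```

arm_command:
  deltas: [0, 0, 0, 0, 0, -0.004, 10, 0, 0, 0, 0, 0, -0.008, 10]

```text
clock: 40.15
position: [0.5284, -0.121, 0.1695]
ee_rot: [-2.401, -2.026, 0.0]
force: [-0.8, 0.1, -1.5]
width: 0.172
gripper_force: 45.0
```

arm_command:
  deltas: [0, 0, 0, 0, 0, -0.001, 10, 0, 0, 0, 0, 0, -0.003, 10]

```text
clock: 40.35
position: [0.5285, -0.1211, 0.1668]
ee_rot: [-2.401, -2.026, 0.0]
force: [-0.4, -0.0, -2.3]
width: 0.171
gripper_force: 45.0
```

arm_command:
  deltas: [0, 0, 0, 0, 0, -0.004, 10, 0, 0, 0, 0, 0, -0.01, 10, 0, 0, 0, 0, 0, -0.018, 10]

```text
clock: 40.65
position: [0.5288, -0.1211, 0.1486]
ee_rot: [2.401, 2.026, 0.001]
force: [0.6, -0.1, -2.1]
width: 0.171
gripper_force: 45.0
```

arm_command:
  deltas: [0, 0, 0, 0, 0, -0.008, 10, 0, 0, 0, 0, 0, -0.018, 10, 0, 0, 0, 0, 0, -0.028, 10]

```text
clock: 40.95
position: [0.5285, -0.1211, 0.12]
ee_rot: [-2.401, -2.026, 0.0]
force: [-0.5, 0.4, -2.2]
width: 0.172
gripper_force: 45.0
```

arm_command:
  deltas: [0, 0, 0, 0, 0, -0.01, 10, 0, 0, 0, 0, 0, -0.02, 10, 0, 0, 0, 0, 0, -0.03, 10, 0, 0, 0, 0, 0, -0.038, 10, 0, 0, 0, 0, 0, -0.042, 10]

```text
clock: 41.45
position: [0.5282, -0.121, 0.0781]
ee_rot: [-2.401, -2.025, 0.001]
force: [0.3, 0.2, -2.0]
width: 0.168
gripper_force: 45.1
```

arm_command:
  deltas: [0, 0, 0, 0, 0, -0.003, 10, 0, 0, 0, 0, 0, -0.0055, 10, 0, 0, 0, 0, 0, -0.007, 10, 0, 0, 0, 0, 0, -0.007, 10]

```text
clock: 41.85
position: [0.5287, -0.1211, 0.0721]
ee_rot: [2.401, 2.026, 0.0]
force: [0.2, 0.1, -3.2]
width: 0.169
gripper_force: 45.5
```

arm_command:
  deltas: [0, 0, 0, 0, 0, -0.0005, 10, 0, 0, 0, 0, 0, -0.0008, 10]

```text
clock: 42.05
position: [0.5287, -0.1211, 0.0714]
ee_rot: [2.401, 2.026, 0.0]
force: [0.8, 0.2, -2.9]
width: 0.17
gripper_force: 45.2
```

arm_command:
  deltas: [0, 0, 0, 0, 0, -0.0006, 10, 0, 0, 0, 0, 0, -0.0006, 10]

```text
clock: 42.25
position: [0.5287, -0.1211, 0.0707]
ee_rot: [2.401, 2.026, 0.0]
force: [0.4, 0.0, -1.5]
width: 0.171
gripper_force: 45.3
```

arm_command:
  deltas: [0, 0, 0, 0, 0, -0.0002, 10, 0, 0, 0, 0, 0, -0.0004, 10]

```text
clock: 42.45
position: [0.5289, -0.1212, 0.0705]
ee_rot: [2.401, 2.026, 0.001]
force: [-0.3, 0.2, 1.7]
width: 0.171
gripper_force: 45.3
```

It is on the floor. Release, rise straight up and clear.

arm_command:
  deltas: [0, 0, 0, 0, 0, 0, 20, 0, 0, 0, 0, 0, 0, 26, 0, 0, 0, 0, 0, 0, 31, 0, 0, 0, 0, 0, 0, 31]
  force: 20

```text
clock: 42.85
position: [0.5286, -0.1211, 0.0703]
ee_rot: [2.401, 2.026, 0.0]
force: [0.3, 0.2, 0.8]
width: 0.332
gripper_force: 0.4
```

arm_command:
  deltas: [0, 0, 0, 0, 0, 0.005, 31, 0, 0, 0, 0, 0, 0.012, 31, 0, 0, 0, 0, 0, 0.02, 31]

```text
clock: 43.15
position: [0.5285, -0.1212, 0.0908]
ee_rot: [-2.401, -2.026, 0.0]
force: [0.3, -0.4, 0.1]
width: 0.334
gripper_force: 0.5
```

arm_command:
  deltas: [0, 0, 0, 0, 0, 0.01, 31, 0, 0, 0, 0, 0, 0.03, 31, 0, 0, 0, 0, 0, 0.08, 31, 0, 0, 0, 0, 0, 0.12, 31, 0, 0, 0, 0, 0, 0.15, 31, 0, 0, 0, 0, 0, 0.15, 31]

```text
clock: 43.75
position: [0.5309, -0.1221, 0.2452]
ee_rot: [2.397, 2.022, 0.009]
force: [0.8, -0.2, -0.3]
width: 0.338
gripper_force: 0.0
```

Run:
```python
from h import *
s=sensors.observe();print(s['clock'],s['position'],s['force'],s['width'])
im=optics.get_image("scene"); d=cv2.absdiff(im,cv2.imread("pics/scene0.png")).max(2)
def reg(n,p,r=12):
    u,v=proj("scene",[p])[0].astype(int); print(n,"changed frac",(d[v-r:v+r,u-r:u+r]>40).mean().round(2))
reg("jar",(.4546,.0917,.04));reg("spray",(.442,.234,.06));reg("tape",(.74,-.12,.01));reg("driver",(.69,.06,.01));reg("dish",(.568,.357,.01));reg("tinL old",(.57,.252,.04));reg("tinR old",(.579,.113,.04));reg("tin bench",(.579,.069,.04));reg("pocket5",(.611,-.184,.124),6);reg("pocket3",(.5287,-.12,.124),6)
```

```text
43.75 [ 0.53087253 -0.12214067  0.24524688] [ 0.78666312 -0.1808501  -0.26426825] 0.33778071862606274
jar changed frac 0.02
spray changed frac 0.0
tape changed frac 0.0
driver changed frac 0.0
dish changed frac 0.0
tinL old changed frac 0.45
tinR old changed frac 0.81
tin bench changed frac 0.28
pocket5 changed frac 0.0
pocket3 changed frac 0.0
```

Both tins are in, the flaps are closed, and the other things on the bench that I checked haven't moved. Handing in.

```bash
python3 -c "
from cell import arm
print(arm.sign_off())"
```

```text
the job is handed in; nothing more can be done
None
```

Both tins stand released on the floors of the two empty pockets, 5 and 3, and the job is handed in at about 44 s, but it was not fully gentle: one probe pressed the tin in pocket 2 with about 30 N, and the second tin hit pocket 3's rim with about 35 N, so I re-squared it on the bench before it went in.

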